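# Couple a board holder onto its ball stand

## Robot

A 7-joint arm with a two-finger parallel gripper is mounted at the origin on the work surface. World frame = base frame: x ahead of the robot, y to its left, z up, the work surface at z = 0. Lengths are in m, angles in rad, forces in N, time in s.
With the tool pointing down it reaches from about 0.4 to 0.875 m from the base axis. Payload 19.3 kg.
Tool frame: the origin (TCP) lies between the finger pads; the fingertips stand 19 mm ahead of it and the grasp point (between the pads) is the TCP; z points along the fingers, y is the direction in which the jaws open and shut (so a half turn about z gives the same grasp; the last joint's range is limited). The gripper opens to 85 mm and grips with 20 to 120 N. Pads are 22 mm wide; open, the fingers measure 114 mm over their backs; the gripper's body (76 mm by 85 mm) begins 54 mm behind the grasp point. The pads swing forward as they close: fully open they stand 13 mm farther back than shut.
Start: joints at [1.09, 0.521, -0.036, 1.599, 0.021, 1.021, -0.113], TCP at [0.25, -0.573, 0.25] pointing down, gripper open.
Joint ranges: [-2.91, 2.91], [-0.3, 2.13], [-1.5, 1.42], [0.17, 2.43], [-1.26, 4.41], [0.16, 1.93], [-2.52, 2.52]. Speed limits (rad/s): [1.89, 1.89, 2.39, 2.39, 3.01, 3.01, 3.01].

## Interface

Orientations are given as [roll, pitch, yaw] about the fixed x, y, z axes, in that order (R = Rz(yaw) Ry(pitch) Rx(roll)).
In Python, from workcell import status, imaging, bot gives the robot as it stands.
- The arm moves only by the shell command python3 -m handwheel 'ROWS' [FORCE]. ROWS is JSON, a list of rows, each an object with "offset": the shift along the tool's x, y, z in mm, a list of three; "rot": the turn, a rotation vector about the tool's x, y, z in degrees, a list of three; "claw": the opening, from -1 (shut) to 1 (fully open). A call has 1 to 12 rows; each row shifts and turns the commanded pose from where the row before left it, along the tool's axes as they then stand; what a row does not reach is not made up. A row lasts 1/10 s, in which the tool goes at most 50 mm and 8.59 degrees, less where a joint would pass 70% of its speed; a pose out of reach is approached as far as the arm can. A call is refused whole if a number of a shift passes 50 or a number of a turn 8.59, either way. A call with a gripper value outside its range is refused whole. The fingers move at their own pace and stop on an object; FORCE is the grip in N (left out, the last holds). Time passes only in rows, so rows that do not move let the fingers close. It gives the time, the measured TCP pose, the force and the opening at its end, in the units of the state.
- status.observe(): the state, without advancing time (a new reading comes with each control period).
- imaging.grab_frame(name): name is "side" or "top" or "wrist"; returns a dict with "color" (384x512x3 uint8, red, green, blue), "range_z" (384x512 float32, m along the optical axis (not along the pixel's ray), 0 where there is no reading), "fx", "fy", "cx", "cy" (pixels), "camera_from_world" (4x4, takes a point from world to camera coordinates). Camera axes: x right, y down, z forward; pixel columns grow to the right and rows downward; lengths in m; the calibration is good to about 2 mm. A picture is of the moment at which its call begins.
- bot.job_done(): hands the job in, once; it reports no verdict.
Trained networks look in the newest picture that a camera, given by its name, has taken for a name from the list of things; names that differ only in an ending like _2 or _b are one class to them, and where a whole thing is asked for, a point or a joint stands for the part that bears it (a point fixed in the world has none). Each returns a list of dicts, best first, with "conf" (0 to 1); they miss things now and then, are a little off and sometimes report something else, mostly with a low value. They report only what shows in the picture. A call takes as long as a camera call. They do not tell look-alikes from the thing itself.
- imaging.regions_of(thing, camera): "region" (384x512 bool, what is visible of it) and "box" ([centre column, centre row, width, height] in pixels, round what is visible of it).
- imaging.mark_of(thing, camera): "uv" ([column, row] in pixels: a listed point, or the origin of a listed thing).
The state is a dict: "clock": time; "qpos": joint angles; "qd": joint speeds; "joint_efforts": joint torques, N m; "position": TCP position; "tool_rot": TCP orientation; "force": force on the tool from outside, world axes, zero at the start; "moment": the same for the moment, N m; "grip_width": finger opening in m.
Only numpy, scipy, OpenCV 4.12 (cv2) and the standard library are available. Lean on these libraries where they do the work, as an engineer would, in place of code of your own. Each camera call takes 0.05 s, during which the arm holds its last target.

## Task

Mount the board holder on its ball stand: swing its lever up while it stands on the bench, lower the holder upright and gently over the ball until it is fully home on the collar (set down, not dropped), then let go and press the lever all the way down to lock it. Do not ram the stand or lean on it hard, leave the other things on the bench alone, and let go at the end.

Things in the scene. Friction and masses are not known exactly. Their poses are not given: they have to be found in the camera images.
- head_grip (a point): Board holder (0.86 kg): upright aluminium block, x -31 to +20 mm, 40 mm wide (y), 52 mm high; lever on top; flat green circuit board 64 x 56 mm on a bracket with a foot at its -x side (x -42 to -106, 37 mm high). Point: on the socket axis, 38 mm above the underside; grip the flat sides here, across y. x points away from the circuit board, z up.
- head_socket (a point): Centre of the mouth of the holder's socket, in the block's underside (on the bench, z = 0, at the start): a round blind hole 27 mm in diameter and 44 mm deep, with a 3 mm chamfer at the mouth. When home on the stand, the underside rests on the stand's collar and the socket axis is the stand's axis; any heading will do.
- handle_pivot (a point): Pivot of the lever, along the holder's y axis: 24 mm from the socket axis towards the circuit board (-x) and 60 mm above the underside. The lever's tip is at pivot + 44 mm x (cos q along the holder's +x, sin q up), q being the joint value.
- handle_tip (a point): Middle of the rubber-covered end of the lever (16 mm long, 13 mm wide across y, 10 mm thick), 44 mm from the pivot. With the lever down it is level with the pivot, at x +20 mm, 8 mm above the block's top: pinch it lightly (5 to 10 N) across y from above, so that the lever can turn between the fingers.
- handle (a joint): Lever angle: 0 = flat on the block (stop, locked), 2.1 = raised, leaning back over the circuit board (stop). Starts at 0 to 0.25; stays where left (stiff: 1 to 3 N at the tip moves it either way). It drives a bolt that slides under the ball: above 1.2 the socket is free, below 0.9 the bolt blocks it. It goes below about 0.8 on the stand only if the holder is fully home.
- stand: Fixed steel stand, foot 96 mm across; origin on the bench on its vertical axis. Post with a flat collar (48 mm diameter) and, above it, a shoulder (25 mm diameter, 5 mm high), neck and 25 mm ball, top 39.5 mm above the collar. Collar set 50 to 85 mm above the bench: not reported, find it by feel. It gives 1 mm per 10 N. Never load it over 25 N (holder: 8.5 N) or drop the holder on it.
- jar: Bystander: closed amber glass jar, 48 mm diameter, 60 mm high, origin at the centre of its underside. Leave alone.
- driver: Bystander: screwdriver 170 mm long lying on the bench, along its x, origin under its middle. Leave alone.
- spare: Bystander: loose spare circuit board 100 mm x 80 mm lying on the bench with a 16 mm high metal edge strip, origin at the centre of its underside. Leave alone.
- tray: Bystander: black parts tray 100 mm x 140 mm x 30 mm high, origin at the centre of its underside. Leave alone.
There are look-alikes about, which are no part of the job. Of the things that look like the part that bears head_grip, the smaller one is meant.

How it is judged:
By the outcome, as a careful person would: the job done as asked, in the order asked, and still so for the second after the job is handed in, with the robot touching nothing.
It also fails if it takes over 72 s, if anything falls off the work surface, if the arm or the gripper's body presses on something with over 40 N, if the wrist force passes 120 N, or if a joint passes its speed limit or range.

## Working session

There is one attempt and no reset: what is moved stays moved. The work goes in short steps, Python scripts to look and compute and a shell command to move; the robot and the scene stay as the last step left them, time stands still between calls to the robot, and variables do not carry over. Pictures are saved under pics/ and viewed, and the job is handed in when it is done.

```bash
ls; mkdir -p pics
cat > h.py <<'E'
import numpy as np, cv2
from workcell import status, imaging, bot
from scipy.spatial.transform import Rotation as R
def st():
    s=status.observe(); print('t',round(s['clock'],2),'pos',np.round(s['position'],4),'rpy',np.round(s['tool_rot'],3),'F',np.round(s['force'],1),'w',round(s['grip_width'],4),'q',np.round(s['qpos'],2)); return s
def save(f,name,marks=[]):
    im=cv2.cvtColor(f['color'],cv2.COLOR_RGB2BGR).copy()
    for u,v,t in marks:
        cv2.circle(im,(int(u),int(v)),3,(0,0,255),1); cv2.putText(im,t,(int(u)+4,int(v)),0,.35,(0,0,255),1)
    cv2.imwrite('pics/'+name+'.png',im)
def w2p(f,p):
    c=f['camera_from_world']@np.append(p,1); return np.array([f['fx']*c[0]/c[2]+f['cx'],f['fy']*c[1]/c[2]+f['cy']])
def ray(f,uv):
    T=np.linalg.inv(f['camera_from_world']); d=np.array([(uv[0]-f['cx'])/f['fx'],(uv[1]-f['cy'])/f['fy'],1.]); return T[:3,3],T[:3,:3]@d
def atz(f,uv,z):
    o,d=ray(f,uv); return o+d*(z-o[2])/d[2]
def cloud(f):
    z=f['range_z']; v,u=np.mgrid[:z.shape[0],:z.shape[1]]
    c=np.stack([(u-f['cx'])/f['fx']*z,(v-f['cy'])/f['fy']*z,z],-1); T=np.linalg.inv(f['camera_from_world'])
    P=c@T[:3,:3].T+T[:3,3]; P[z<=0]=np.nan; return P
def tri(rs):
    A=np.zeros((3,3));b=np.zeros(3)
    for o,d in rs:
        d=d/np.linalg.norm(d);M=np.eye(3)-np.outer(d,d);A+=M;b+=M@o
    return np.linalg.solve(A,b)
E
python3 - <<'E'
from h import *
s=st()
for c in ['top','side','wrist']:
    f=imaging.grab_frame(c); m=[]
    for n in ['head_grip','head_socket','handle_pivot','handle_tip','stand','jar','driver','spare','tray']:
        for r in imaging.mark_of(n,c):
            if r['conf']>.25: m.append((*r['uv'],n[:8]+'%.2f'%r['conf'])); print(c,n,np.round(r['uv'],1),round(r['conf'],2))
    save(f,c+'0',m)
E
```

```text
pics
t 0.0 pos [ 0.2494 -0.5727  0.2497] rpy [-3.14   0.     0.411] F [ 0.6 -0.8  0. ] w 0.0852 q [ 1.09  0.52 -0.04  1.6   0.02  1.02 -0.11]
top head_grip [171.  220.3] 0.88
top head_grip [169.7 148.5] 0.86
top head_socket [177.1 224.2] 0.89
top head_socket [175.7 153.9] 0.68
top handle_pivot [170.1 231. ] 0.97
top handle_pivot [176.2 146.3] 0.58
top handle_tip [153.8 143.2] 0.5
top handle_tip [169.8 213.7] 0.44
top stand [331.9 225.7] 0.75
top stand [263.9 219.8] 0.34
top jar [250.2 158.1] 0.83
top driver [263.  218.2] 0.63
top spare [108.6 210.8] 0.7
top tray [405.2 216. ] 0.6
top tray [175.6 220.2] 0.42
side head_grip [192.8 250.8] 0.68
side head_socket [195.2 265.6] 0.68
side head_socket [283.7 267.6] 0.61
side handle_pivot [203.8 229.1] 0.89
side handle_pivot [289.2 250.5] 0.86
side handle_tip [193.6 242.5] 0.85
side handle_tip [270.8 244.4] 0.62
side handle_tip [280.1 211.9] 0.57
side stand [289.7 175.6] 0.71
side jar [217.  210.4] 0.91
side driver [278.4 209. ] 0.76
side spare [260.1 328. ] 0.59
side spare [280.6 211.7] 0.42
side tray [284.5 146.4] 0.65
```

View pics/top0.png

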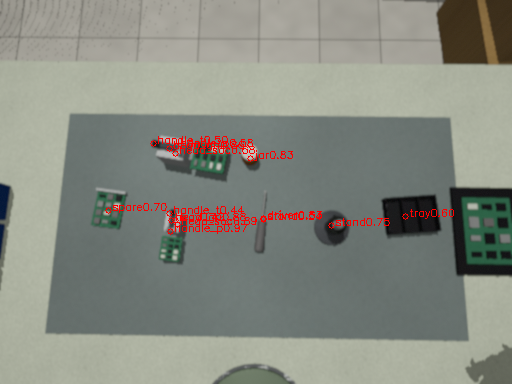

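View pics/side0.png

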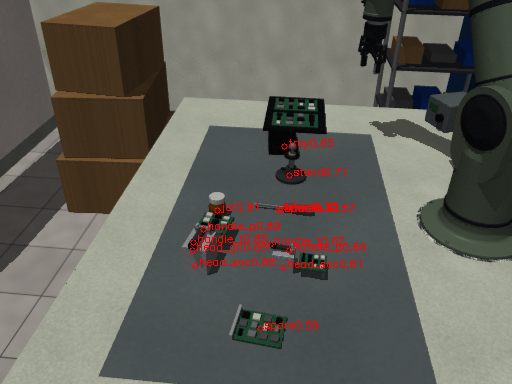

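View pics/wrist0.png

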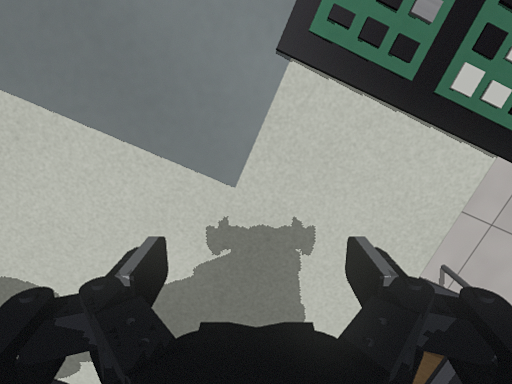

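The top view shows two holders: a big one at about (180,152) and a small one at about (172,225), with its board towards the robot. The stand is at (332,226). The smaller holder is the target, and I'll measure it with depth.

Run:
```python
from h import *
f=imaging.grab_frame('top'); P=cloud(f)
T=np.linalg.inv(f['camera_from_world']); print('cam',T[:3,3].round(3), 'fx',f['fx'])
for n in ['head_grip','stand','jar','driver','spare','tray']:
    for r in imaging.regions_of(n,'top'):
        if r['conf']<.3: continue
        q=P[r['region']]; q=q[~np.isnan(q[:,0])]
        print(n,round(r['conf'],2),np.round(r['box']),'min',np.percentile(q,2,axis=0).round(3),'max',np.percentile(q,98,axis=0).round(3))
for n,uv,z in [('grip',(171,220.3),.038),('socket',(177.1,224.2),0),('pivot',(170.1,231),.06),('tip',(169.8,213.7),.06),('stand',(331.9,225.7),0)]:
    print(n,atz(f,uv,z).round(3))
big=cv2.resize(cv2.cvtColor(f['color'][100:290,60:460],cv2.COLOR_RGB2BGR),None,fx=2,fy=2,interpolation=cv2.INTER_CUBIC)
cv2.imwrite('pics/topbig.png',big)
g=imaging.grab_frame('side')
for n in ['handle_pivot','handle_tip','head_socket','stand']:
    for r in imaging.mark_of(n,'side'):
        if r['conf']>.3: print('side',n,np.round(r['uv'],1), 'z.06/0',atz(g,r['uv'],.06 if 'handle' in n else 0).round(3))
big=cv2.resize(cv2.cvtColor(g['color'][130:350,170:370],cv2.COLOR_RGB2BGR),None,fx=3,fy=2.7,interpolation=cv2.INTER_CUBIC)
cv2.imwrite('pics/sidebig.png',big)
```

```text
cam [ 0.417 -0.011  1.014] fx 364.1344756244772
head_grip 0.96 [171. 238.  24.  52.] min [0.407 0.204 0.006] max [0.528 0.256 0.068]
head_grip 0.64 [189. 158.  76.  41.] min [0.648 0.091 0.018] max [0.728 0.269 0.095]
stand 0.89 [331. 228.  32.  35.] min [ 0.459 -0.247  0.002] max [ 0.544 -0.16   0.119]
jar 0.63 [249. 156.  10.  18.] min [0.676 0.005 0.022] max [0.715 0.043 0.062]
driver 0.57 [259. 221.  11.  63.] min [ 0.436 -0.022  0.012] max [0.59  0.005 0.028]
spare 0.91 [109. 210.  36.  35.] min [0.496 0.379 0.003] max [0.594 0.457 0.016]
tray 0.66 [412. 218.  58.  42.] min [ 0.489 -0.49  -0.002] max [ 0.588 -0.349  0.03 ]
grip [0.512 0.232 0.038]
socket [0.505 0.223 0.   ]
pivot [0.482 0.227 0.06 ]
tip [0.527 0.23  0.06 ]
stand [ 0.507 -0.208  0.   ]
side handle_pivot [200.9 230. ] z.06/0 [0.71  0.182 0.06 ]
side handle_pivot [291.3 248. ] z.06/0 [0.487 0.225 0.06 ]
side handle_tip [190.6 241.5] z.06/0 [0.725 0.229 0.06 ]
side handle_tip [275.8 242.8] z.06/0 [0.524 0.21  0.06 ]
side head_socket [200.5 264.9] z.06/0 [0.702 0.241 0.   ]
side head_socket [281.5 267. ] z.06/0 [0.507 0.226 0.   ]
side stand [290.3 250.3] z.06/0 [0.488 0.161 0.   ]
side stand [289.5 177.6] z.06/0 [ 0.503 -0.197  0.   ]
```

View pics/topbig.png

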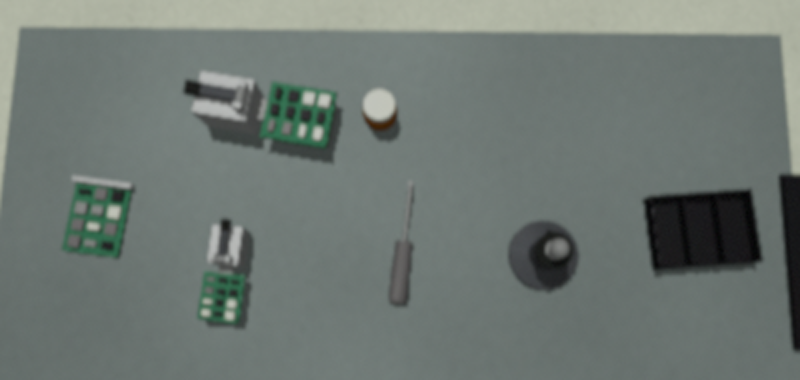

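View pics/sidebig.png

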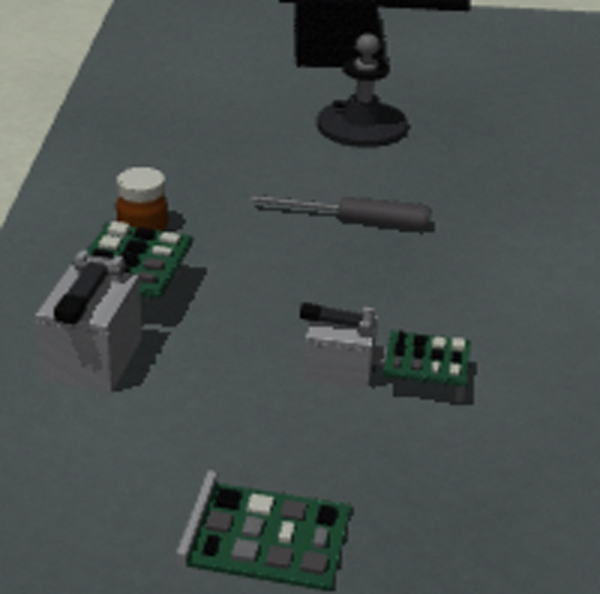

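Run:
```python
from h import *
s=st(); f=imaging.grab_frame('wrist')
Tc=np.linalg.inv(f['camera_from_world']); Rt=R.from_euler('xyz',s['tool_rot']).as_matrix()
print('cam in tool',(Rt.T@(Tc[:3,3]-s['position'])).round(4)); print((Rt.T@Tc[:3,:3]).round(3)); print(f['fx'],f['cx'],f['cy'])
# target: stand viewing
def delta(p,yaw):
    d=Rt.T@(np.array(p)-s['position'])*1000; print('tool delta mm',d.round(1))
delta([.46,-.25,.28],0)
```

```text
t 2.1 pos [ 0.2496 -0.573   0.2502] rpy [-3.142  0.     0.411] F [-0.7 -0.1 -0.7] w 0.0857 q [ 1.09  0.52 -0.04  1.6   0.02  1.02 -0.11]
cam in tool [ 0.0665 -0.0003 -0.1245]
[[ 0.    -0.965 -0.263]
 [ 1.     0.     0.   ]
 [-0.    -0.263  0.965]]
298.023808331619 256.16823928095437 190.7496335646097
tool delta mm [ 321.9 -212.1  -29.7]
```

```bash
python3 -m handwheel '[{"offset":[0,0,-8],"rot":[0,0,6.5],"claw":1},{"offset":[0,0,-8],"rot":[0,0,6.5],"claw":1},{"offset":[0,0,-8],"rot":[0,0,6.5],"claw":1},{"offset":[0,0,-8],"rot":[0,0,6.5],"claw":1},{"offset":[26,-40,0],"rot":[0,0,0],"claw":1},{"offset":[26,-40,0],"rot":[0,0,0],"claw":1},{"offset":[26,-40,0],"rot":[0,0,0],"claw":1},{"offset":[26,-40,0],"rot":[0,0,0],"claw":1},{"offset":[26,-40,0],"rot":[0,0,0],"claw":1},{"offset":[26,-40,0],"rot":[0,0,0],"claw":1},{"offset":[26,-40,0],"rot":[0,0,0],"claw":1},{"offset":[26,-40,0],"rot":[0,0,0],"claw":1}]'; python3 -c "
from h import *
st()"
```

```text
clock: 3.35
position: [0.472, -0.2605, 0.2826]
tool_rot: [3.141, -0.001, -0.043]
force: [0.0, -1.4, 0.0]
grip_width: 0.0855
t 3.35 pos [ 0.472  -0.2605  0.2826] rpy [ 3.141e+00 -1.000e-03 -4.300e-02] F [ 0.  -1.4  0. ] w 0.0855 q [ 0.43  0.35 -0.04  1.79  0.02  1.   -1.24]
```

```bash
cat >> h.py <<'E'
def stand_meas(name):
    f=imaging.grab_frame('wrist'); P=cloud(f)
    rs=imaging.regions_of('stand','wrist')
    print([(round(r['conf'],2),np.round(r['box'])) for r in rs])
    m=rs[0]['region']; q=P[m]; q=q[~np.isnan(q[:,0])]
    zs=np.sort(q[:,2]); print('ztop',zs[-5:].round(4)); 
    h,e=np.histogram(q[:,2],bins=np.arange(0,.16,.004)); print([(round(e[i],3),h[i]) for i in range(len(h)) if h[i]>5])
    # ball sphere fit from upper points
    zt=np.percentile(q[q[:,2]>zs[-1]-.012][:,2],95)
    b=q[q[:,2]>zt-.009]
    from scipy.optimize import least_squares
    s=least_squares(lambda c:np.linalg.norm(b-c,axis=1)-.0125,np.r_[b[:,:2].mean(0),zt-.0125],loss='soft_l1',f_scale=.001)
    print('ball',s.x.round(4),'n',len(b),'rms',np.sqrt(np.mean(s.fun**2)).round(5))
    save(f,name,[(*w2p(f,s.x),'b')]); return f,s.x,q
E
python3 - <<'E'
from h import *
f,b,q=stand_meas('w1')
c=q[(q[:,2]>.06)&(q[:,2]<b[2]-.02)]
E
```

```text
[(0.8, array([216., 139.,  70.,  70.]))]
ztop [0.1226 0.1227 0.1232 0.1232 0.1235]
[(np.float64(0.0), np.int64(20)), (np.float64(0.008), np.int64(1169)), (np.float64(0.012), np.int64(1281)), (np.float64(0.016), np.int64(39)), (np.float64(0.02), np.int64(28)), (np.float64(0.024), np.int64(34)), (np.float64(0.028), np.int64(72)), (np.float64(0.076), np.int64(17)), (np.float64(0.08), np.int64(918)), (np.float64(0.084), np.int64(78)), (np.float64(0.088), np.int64(15)), (np.float64(0.108), np.int64(25)), (np.float64(0.112), np.int64(117)), (np.float64(0.116), np.int64(225)), (np.float64(0.12), np.int64(132))]
ball [ 0.5026 -0.2059  0.1093] n 460 rms 0.00052
```

View pics/w1.png

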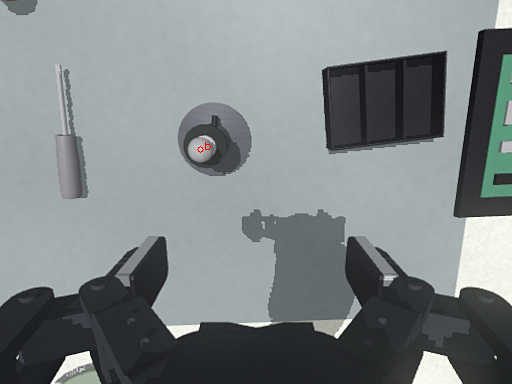

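The ball is at about pixel (203,149), with its centre at (0.503,-0.206,0.109), so the collar is at about z 0.082. Next I'll look at the holder.

```bash
python3 -m handwheel '[{"offset":[1,-44,0],"rot":[0,0,0],"claw":1},{"offset":[1,-44,0],"rot":[0,0,0],"claw":1},{"offset":[1,-44,0],"rot":[0,0,0],"claw":1},{"offset":[1,-44,0],"rot":[0,0,0],"claw":1},{"offset":[1,-44,0],"rot":[0,0,0],"claw":1},{"offset":[1,-44,0],"rot":[0,0,0],"claw":1},{"offset":[1,-44,0],"rot":[0,0,0],"claw":1},{"offset":[1,-44,0],"rot":[0,0,0],"claw":1},{"offset":[1,-44,0],"rot":[0,0,0],"claw":1},{"offset":[1,-44,0],"rot":[0,0,0],"claw":1},{"offset":[1,-40,0],"rot":[0,0,0],"claw":1},{"offset":[0,0,0],"rot":[0,0,0],"claw":1}]'
cat >> h.py <<'E'
def holder_meas(name,th=.3):
    f=imaging.grab_frame('wrist'); P=cloud(f); s=st(); m=[]
    for n,z in [('head_grip',.038),('head_socket',0),('handle_pivot',.06),('handle_tip',.06)]:
        for r in imaging.mark_of(n,'wrist'):
            if r['conf']>th:
                m.append((*r['uv'],n[-5:])); u,v=np.round(r['uv']).astype(int)
                print(n,round(r['conf'],2),np.round(r['uv'],1),'atz',atz(f,r['uv'],z).round(4),'depthpt',P[np.clip(v,0,383),np.clip(u,0,511)].round(4))
    save(f,name,m); np.savez('last.npz',P=P,c=f['color']); return f,P
E
python3 - <<'E'
from h import *
holder_meas('w2')
for r in imaging.regions_of('head_grip','wrist'): print(r['conf'],r['box'])
E
```

```text
clock: 4.65
position: [0.502, 0.2224, 0.2821]
tool_rot: [-3.139, 0.0, -0.037]
force: [-0.1, -0.7, 1.1]
grip_width: 0.0853
t 4.7 pos [0.5023 0.2194 0.282 ] rpy [-3.141e+00  1.000e-03 -3.900e-02] F [-0.9 -0.7 -0.8] w 0.0853 q [-0.33  0.37 -0.25  1.76  0.11  1.02 -2.23]
head_grip 0.79 [253.9 160.1] atz [0.5076 0.2259 0.038 ] depthpt [0.5124 0.2253 0.0664]
head_socket 0.73 [252.8 159.9] atz [0.5016 0.228  0.    ] depthpt [0.5124 0.2265 0.0661]
head_socket 0.65 [252.4 153.7] atz [0.5102 0.2282 0.    ] depthpt [0.5196 0.2273 0.0679]
handle_pivot 0.76 [256.7 178.7] atz [0.4887 0.2231 0.06  ] depthpt [0.4894 0.2227 0.0645]
handle_tip 0.89 [255.5 143.1] atz [0.5309 0.2229 0.06  ] depthpt [0.532  0.2223 0.0696]
0.57 [251.2, 185.4, 45.7, 99.3]
0.57 [287.9, 19.1, 177.7, 38.1]
0.39 [254.1, 159.3, 19.0, 45.7]
```

View pics/w2.png

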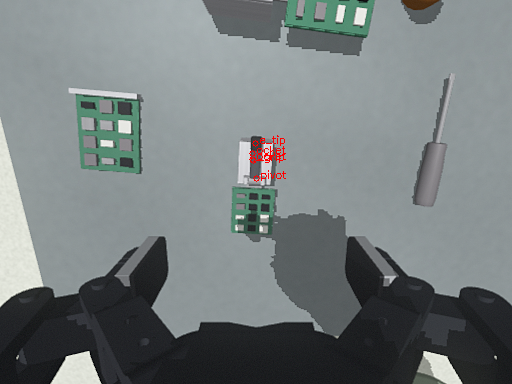

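The small holder is centred near (255,160). Its block top, lever (tip at 256,143) and board (252,210) all show clearly. I'll fit the geometry from the depth.

```bash
cat >> h.py <<'E'
def fit(P,z0,z1,name,cx=.5,cy=.225,x=.13,y=.05,col=None):
    q=P.reshape(-1,3); k=(q[:,2]>z0)&(q[:,2]<z1)&(abs(q[:,0]-cx)<x)&(abs(q[:,1]-cy)<y); q=q[k]
    r=cv2.minAreaRect((q[:,:2]*1000).astype(np.float32)); print(name,len(q),'z med',np.median(q[:,2]).round(4),'rect c',np.round(r[0],1),'size',np.round(r[1],1),'ang',round(r[2],1)); return q
E
python3 - <<'E'
from h import *
P=np.load('last.npz')['P']
fit(P,.046,.056,'blocktop'); fit(P,.030,.043,'board'); q=fit(P,.060,.085,'lever')
h,e=np.histogram(P[...,2][(abs(P[...,0]-.48)<.1)&(abs(P[...,1]-.225)<.04)],bins=np.arange(0.004,.1,.004)); print([(round(e[i],3),int(h[i])) for i in range(len(h))])
for lo in np.arange(.47,.55,.008):
    k=(q[:,0]>lo)&(q[:,0]<lo+.008)
    if k.sum()>3: print(round(lo,3),k.sum(),'y',q[k,1].min().round(4),q[k,1].max().round(4),'ztop',np.percentile(q[k,2],90).round(4))
E
```

```text
blocktop 867 z med 0.0526 rect c [506.4 224.5] size [40.  51.2] ang 84.6
board 1905 z med 0.0323 rect c [469.2 228. ] size [ 55.8 125.9] ang 84.9
lever 608 z med 0.0665 rect c [511.4 223.6] size [25.9 56.5] ang 83.6
[(np.float64(0.004), 2), (np.float64(0.008), 5), (np.float64(0.012), 9), (np.float64(0.016), 5), (np.float64(0.02), 4), (np.float64(0.024), 66), (np.float64(0.028), 812), (np.float64(0.032), 880), (np.float64(0.036), 254), (np.float64(0.04), 7), (np.float64(0.044), 5), (np.float64(0.048), 179), (np.float64(0.052), 684), (np.float64(0.056), 1), (np.float64(0.06), 39), (np.float64(0.064), 435), (np.float64(0.068), 134), (np.float64(0.072), 0), (np.float64(0.076), 0), (np.float64(0.08), 0), (np.float64(0.084), 0), (np.float64(0.088), 0), (np.float64(0.092), 0)]
0.478 33 y 0.2134 0.2395 ztop 0.0672
0.486 156 y 0.2131 0.2393 ztop 0.067
0.494 69 y 0.2199 0.2307 ztop 0.0666
0.502 68 y 0.2185 0.2303 ztop 0.067
0.51 72 y 0.2182 0.23 ztop 0.0673
0.518 68 y 0.2169 0.2285 ztop 0.0685
0.526 76 y 0.2166 0.2282 ztop 0.0698
0.534 66 y 0.2153 0.2279 ztop 0.07
```

```bash
python3 -m handwheel '[{"offset":[0,0,0],"rot":[0,0,3],"claw":-0.1},{"offset":[4.8,-0.9,30],"rot":[0,0,0],"claw":-0.1},{"offset":[4.8,-0.9,30],"rot":[0,0,0],"claw":-0.1},{"offset":[4.8,-0.9,30],"rot":[0,0,0],"claw":-0.1},{"offset":[4.8,-0.9,30],"rot":[0,0,0],"claw":-0.1},{"offset":[4.8,-0.9,30],"rot":[0,0,0],"claw":-0.1},{"offset":[4.8,-0.9,30],"rot":[0,0,0],"claw":-0.1},{"offset":[0,0,0],"rot":[0,0,0],"claw":-0.1},{"offset":[0,0,0],"rot":[0,0,0],"claw":-0.1}]' 20
python3 - <<'E'
from h import *
f,P=holder_meas('w3')
s=st()
save(f,'w3',[(*w2p(f,s['position']),'tcp')])
q=fit(P,.046,.056,'blocktop'); q=fit(P,.060,.085,'lever')
for lo in np.arange(.47,.56,.008):
    k=(q[:,0]>lo)&(q[:,0]<lo+.008)
    if k.sum()>3: print(round(lo,3),k.sum(),'y',q[k,1].min().round(4),q[k,1].max().round(4),'ztop',np.percentile(q[k,2],90).round(4))
E
```

```text
clock: 5.85
position: [0.532, 0.219, 0.1029]
tool_rot: [3.141, 0.0, -0.096]
force: [-0.7, 1.0, 0.8]
grip_width: 0.0383
t 5.9 pos [0.5324 0.2193 0.1037] rpy [-3.141e+00 -1.000e-03 -9.600e-02] F [-0.7  0.6  1.4] w 0.0386 q [-0.35  0.64 -0.2   1.84  0.19  0.68 -2.33]
head_grip 0.89 [247.3 240.6] atz [0.5118 0.2273 0.038 ] depthpt [0.5254 0.2252 0.0683]
head_socket 0.67 [251.6 220.8] atz [0.5116 0.2249 0.    ] depthpt [0.5377 0.221  0.069 ]
handle_pivot 0.62 [250.7 290.7] atz [0.487  0.2271 0.06  ] depthpt [0.4898 0.2265 0.0646]
handle_tip 0.81 [251.8 227.8] atz [0.5299 0.2221 0.06  ] depthpt [0.5333 0.2215 0.0687]
t 6.1 pos [0.5325 0.2196 0.1037] rpy [-3.141e+00 -2.000e-03 -9.600e-02] F [ 0.3 -0.2 -0.8] w 0.0385 q [-0.35  0.64 -0.2   1.84  0.19  0.68 -2.33]
blocktop 2775 z med 0.0527 rect c [506.7 224.6] size [40. 51.] ang 84.6
lever 2149 z med 0.0663 rect c [511.5 225.7] size [26.4 57.6] ang 88.4
0.478 78 y 0.2138 0.2382 ztop 0.0671
0.486 563 y 0.213 0.2396 ztop 0.0668
0.494 221 y 0.2192 0.2382 ztop 0.0662
0.502 228 y 0.2185 0.2308 ztop 0.0667
0.51 227 y 0.2178 0.2298 ztop 0.0674
0.518 239 y 0.2164 0.2295 ztop 0.0685
0.526 286 y 0.2157 0.2292 ztop 0.0696
0.534 307 y 0.2154 0.2382 ztop 0.0699
```

View pics/w3.png

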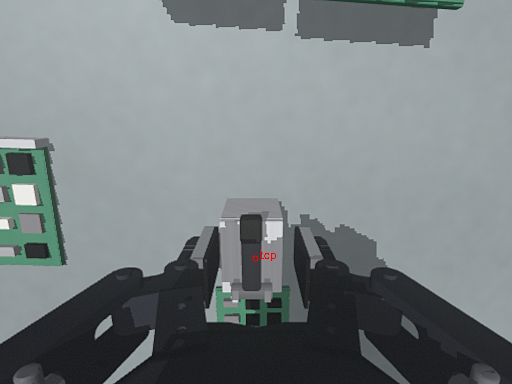

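```bash
python3 -m handwheel '[{"offset":[-0.5,-1.5,10],"rot":[0,0,0],"claw":-0.1},{"offset":[-0.5,-1.2,10],"rot":[0,0,0],"claw":-0.1},{"offset":[0,0,8.5],"rot":[0,0,0],"claw":-0.1},{"offset":[0,0,0],"rot":[0,0,0],"claw":-0.4},{"offset":[0,0,0],"rot":[0,0,0],"claw":-0.6},{"offset":[0,0,0],"rot":[0,0,0],"claw":-0.75},{"offset":[0,0,0],"rot":[0,0,0],"claw":-0.75},{"offset":[0,0,0],"rot":[0,0,0],"claw":-0.75}]' 8
python3 - <<'E'
from h import *
s=st()
f=imaging.grab_frame('wrist')
save(f,'w4',[(*w2p(f,s['position']),'tcp')])
E
```

```text
clock: 6.9
position: [0.5312, 0.2223, 0.074]
tool_rot: [-3.141, -0.0, -0.095]
force: [-0.3, 2.2, -1.3]
grip_width: 0.0126
t 6.9 pos [0.5312 0.2223 0.074 ] rpy [-3.141 -0.    -0.095] F [-0.3  2.2 -1.3] w 0.0126 q [-0.37  0.69 -0.19  1.85  0.2   0.62 -2.34]
```

View pics/w4.png

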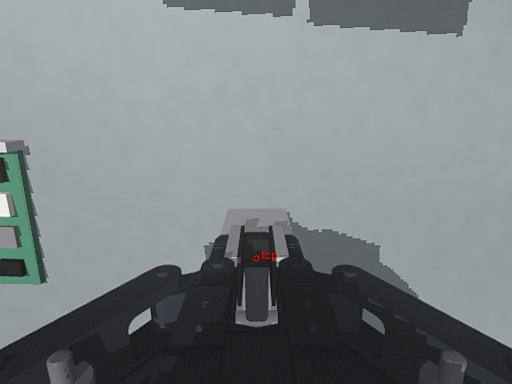

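```bash
python3 -c "
import numpy as np
q=np.linspace(.11,2.1,21); x=44*np.cos(q); z=44*np.sin(q)
for a,b,c in zip(q[1:],np.diff(x),np.diff(z)): print('%.2f [%.1f,0,%.1f]'%(a,b,-c))"
```

```text
0.21 [-0.7,0,-4.3]
0.31 [-1.1,0,-4.2]
0.41 [-1.5,0,-4.1]
0.51 [-1.9,0,-3.9]
0.61 [-2.3,0,-3.7]
0.71 [-2.7,0,-3.5]
0.81 [-3.0,0,-3.2]
0.91 [-3.3,0,-2.9]
1.01 [-3.6,0,-2.5]
1.11 [-3.8,0,-2.2]
1.20 [-4.0,0,-1.8]
1.30 [-4.2,0,-1.4]
1.40 [-4.3,0,-0.9]
1.50 [-4.3,0,-0.5]
1.60 [-4.4,0,-0.1]
1.70 [-4.4,0,0.4]
1.80 [-4.3,0,0.8]
1.90 [-4.2,0,1.2]
2.00 [-4.1,0,1.6]
2.10 [-3.9,0,2.0]
```

```bash
python3 -m handwheel '[{"offset":[-0.7,0,-4.3],"rot":[0,0,0],"claw":-0.75},{"offset":[-1.1,0,-4.2],"rot":[0,0,0],"claw":-0.75},{"offset":[-1.5,0,-4.1],"rot":[0,0,0],"claw":-0.75},{"offset":[-1.9,0,-3.9],"rot":[0,0,0],"claw":-0.75},{"offset":[-2.3,0,-3.7],"rot":[0,0,0],"claw":-0.75},{"offset":[-2.7,0,-3.5],"rot":[0,0,0],"claw":-0.75},{"offset":[0,0,0],"rot":[0,0,0],"claw":-0.75}]' 8
python3 - <<'E'
from h import *
s=st()
f=imaging.grab_frame('wrist'); save(f,'w5')
f=imaging.grab_frame('side'); b=cv2.resize(cv2.cvtColor(f['color'][190:300,230:350],cv2.COLOR_RGB2BGR),None,fx=5,fy=5,interpolation=cv2.INTER_CUBIC); cv2.imwrite('pics/s5.png',b)
E
```

```text
clock: 7.65
position: [0.521, 0.2232, 0.0981]
tool_rot: [-3.141, -0.001, -0.095]
force: [-0.4, -1.8, -0.7]
grip_width: 0.0122
t 7.65 pos [0.521  0.2232 0.0981] rpy [-3.141e+00 -1.000e-03 -9.500e-02] F [-0.4 -1.8 -0.7] w 0.0122 q [-0.37  0.64 -0.2   1.86  0.19  0.65 -2.35]
```

View pics/w5.png

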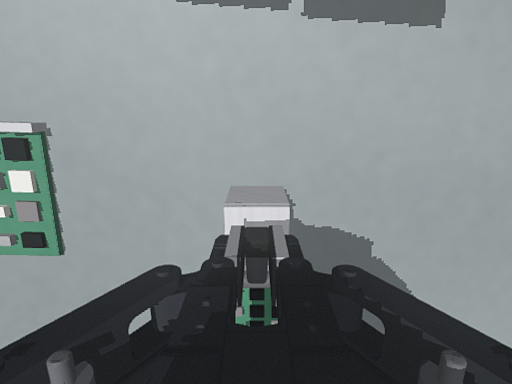

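View pics/s5.png

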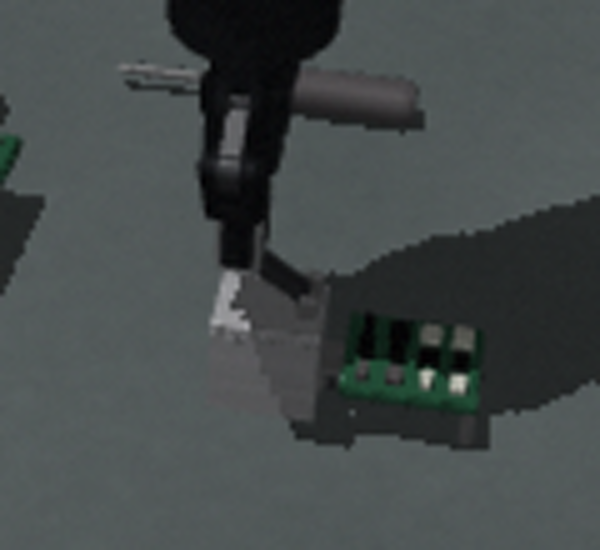

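The lever is following: the side crop shows it raised about 40° with its tip in the fingers at (240,255). The block hasn't moved. I'll continue the arc.

```bash
python3 -m handwheel '[{"offset":[-3.0,0,-3.2],"rot":[0,0,0],"claw":-0.75},{"offset":[-3.3,0,-2.9],"rot":[0,0,0],"claw":-0.75},{"offset":[-3.6,0,-2.5],"rot":[0,0,0],"claw":-0.75},{"offset":[-3.8,0,-2.2],"rot":[0,0,0],"claw":-0.75},{"offset":[-4.0,0,-1.8],"rot":[0,0,0],"claw":-0.75},{"offset":[-4.2,0,-1.4],"rot":[0,0,0],"claw":-0.75},{"offset":[-4.3,0,-0.9],"rot":[0,0,0],"claw":-0.75},{"offset":[-4.3,0,-0.5],"rot":[0,0,0],"claw":-0.75},{"offset":[-4.4,0,-0.1],"rot":[0,0,0],"claw":-0.75},{"offset":[-4.4,0,0.4],"rot":[0,0,0],"claw":-0.75},{"offset":[0,0,0],"rot":[0,0,0],"claw":-0.75}]' 8
python3 - <<'E'
from h import *
s=st()
f=imaging.grab_frame('side'); b=cv2.resize(cv2.cvtColor(f['color'][190:300,230:350],cv2.COLOR_RGB2BGR),None,fx=5,fy=5,interpolation=cv2.INTER_CUBIC); cv2.imwrite('pics/s6.png',b)
E
```

```text
clock: 8.85
position: [0.4817, 0.2272, 0.1128]
tool_rot: [-3.141, -0.0, -0.095]
force: [0.1, -0.3, -3.1]
grip_width: 0.0121
t 8.85 pos [0.4817 0.2272 0.1128] rpy [-3.141 -0.    -0.095] F [ 0.1 -0.3 -3.1] w 0.0121 q [-0.4   0.58 -0.2   1.95  0.18  0.63 -2.39]
```

View pics/s6.png

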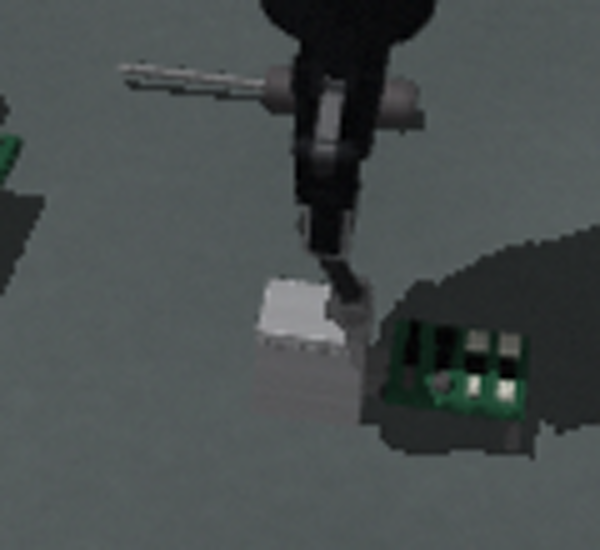

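The side crop shows that the holder has slid about 2 cm towards -x and the lever is only about 60° up. Measuring before I go on.

Run:
```python
from h import *
s=st()
f,P=holder_meas('w7',.2)
g=imaging.grab_frame('side'); Q=cloud(g)
for n,z in [('handle_pivot',.06),('handle_tip',.1),('head_socket',0)]:
    for r in imaging.mark_of(n,'side'):
        if r['conf']>.2: print(n,round(r['conf'],2),np.round(r['uv']),atz(g,r['uv'],z).round(4))
fit(P,.046,.056,'blocktop w'); fit(P,.025,.043,'board w');fit(Q,.046,.056,'blocktop s',y=.035)
```

```text
t 8.9 pos [0.4818 0.2271 0.1128] rpy [-3.141 -0.    -0.095] F [-0.2  0.7 -2.8] w 0.0121 q [-0.4   0.58 -0.2   1.95  0.18  0.63 -2.39]
t 8.95 pos [0.4818 0.2272 0.1127] rpy [-3.141  0.    -0.095] F [ 0.2  0.5 -2.2] w 0.0122 q [-0.4   0.58 -0.2   1.95  0.18  0.64 -2.39]
head_grip 0.74 [253.9 198. ] atz [0.4888 0.2284 0.038 ] depthpt [0.4933 0.2277 0.0533]
handle_pivot 0.96 [259.1 241.2] atz [0.466 0.227 0.06 ] depthpt [0.4876 0.2255 0.1066]
handle_tip 0.62 [257.2 236.9] atz [0.4691 0.228  0.06  ] depthpt [0.4903 0.2262 0.1078]
handle_pivot 0.92 [299. 247.] [0.4704 0.2193 0.06  ]
handle_pivot 0.55 [202. 229.] [0.7067 0.1792 0.06  ]
handle_tip 0.69 [192. 242.] [0.7085 0.2791 0.1   ]
handle_tip 0.44 [292. 234.] [0.4884 0.2232 0.1   ]
head_socket 0.86 [293. 268.] [ 0.4797  0.2282 -0.    ]
head_socket 0.68 [199. 264.] [ 0.7065  0.238  -0.    ]
head_socket 0.25 [291. 233.] [0.4889 0.0904 0.    ]
blocktop w 3369 z med 0.0527 rect c [489.1 226.5] size [40.1 42.6] ang 84.1
board w 2261 z med 0.0326 rect c [447.9 229.2] size [ 39.9 125.6] ang 85.7
blocktop s 240 z med 0.0511 rect c [483.4 229. ] size [44.6 50.7] ang 84.7
```

View pics/w7.png

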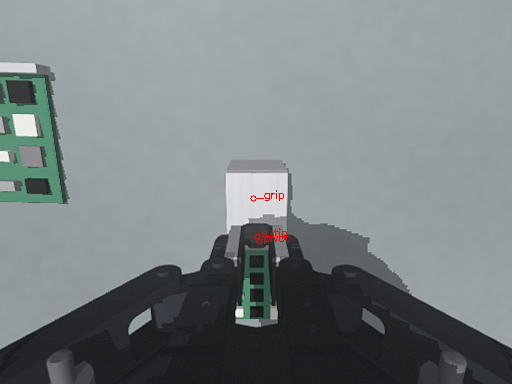

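```bash
python3 -m handwheel '[{"offset":[0,0,4],"rot":[0,0,0],"claw":-0.75},{"offset":[0,0,1],"rot":[0,0,0],"claw":-0.75},{"offset":[-4,0,-1.5],"rot":[0,0,0],"claw":-0.75},{"offset":[-4.1,0,-1.2],"rot":[0,0,0],"claw":-0.75},{"offset":[-4.3,0,-0.7],"rot":[0,0,0],"claw":-0.75}]' 12
cat >> h.py <<'E'
def side(name,box=(190,300,230,350),k=5):
    f=imaging.grab_frame('side'); a,b,c,d=box
    cv2.imwrite('pics/'+name+'.png',cv2.resize(cv2.cvtColor(f['color'][a:b,c:d],cv2.COLOR_RGB2BGR),None,fx=k,fy=k,interpolation=cv2.INTER_CUBIC)); return f
E
python3 - <<'E'
from h import *
side('s8')
f,P=holder_meas('w8',.3)
fit(P,.046,.056,'blocktop w')
E
```

```text
clock: 9.85
position: [0.469, 0.2278, 0.1107]
tool_rot: [3.141, 0.001, -0.096]
force: [0.2, -0.6, -8.4]
grip_width: 0.0121
t 9.95 pos [0.4686 0.228  0.1108] rpy [ 3.141e+00  1.000e-03 -9.500e-02] F [-0.8 -1.1 -3. ] w 0.0122 q [-0.42  0.57 -0.2   1.98  0.18  0.62 -2.4 ]
head_grip 0.62 [252.4 198.1] atz [0.4757 0.2301 0.038 ] depthpt [0.4803 0.2298 0.053 ]
handle_pivot 0.89 [259.1 243.6] atz [0.4516 0.2279 0.06  ] depthpt [0.4702 0.2267 0.0996]
handle_tip 0.67 [258.  233.3] atz [0.4588 0.228  0.06  ] depthpt [0.4783 0.2265 0.1049]
blocktop w 3280 z med 0.0529 rect c [475.6 227.2] size [40.  41.3] ang 84.7
```

View pics/s8.png

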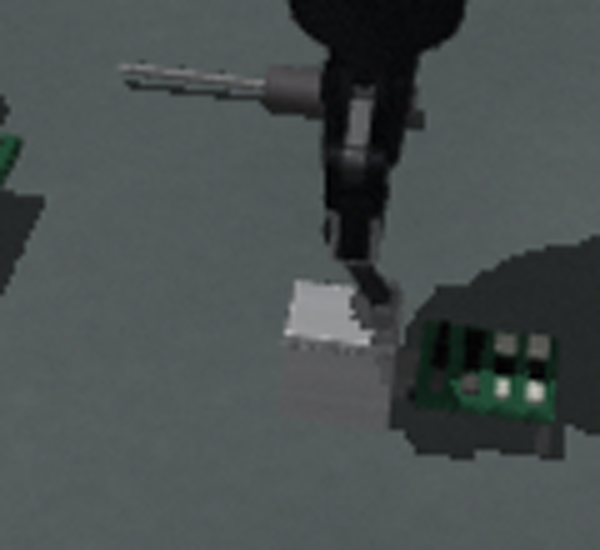

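The holder slid another 13 mm while the lever stayed near 1.1 rad, because the bench friction is low. Instead I'll turn the lever by twisting it: tilt the tool in line with the lever, grip, and rotate the tool about the pivot. First I release and back off.

```bash
python3 -m handwheel '[{"offset":[0,0,0],"rot":[0,0,0],"claw":-0.4},{"offset":[0,0,0],"rot":[0,0,0],"claw":-0.1},{"offset":[0,0,0],"rot":[0,0,0],"claw":-0.1},{"offset":[0,0,-20],"rot":[0,0,0],"claw":-0.1},{"offset":[5,0,-20],"rot":[0,-7.5,0],"claw":-0.1},{"offset":[10,0,0],"rot":[0,-7.5,0],"claw":-0.1},{"offset":[10,0,0],"rot":[0,-7.5,0],"claw":-0.1},{"offset":[10,0,0],"rot":[0,-7.5,0],"claw":-0.1},{"offset":[0,0,0],"rot":[0,0,0],"claw":-0.1},{"offset":[0,0,0],"rot":[0,0,0],"claw":-0.1}]' 10
python3 - <<'E'
from h import *
f,P=holder_meas('w9',.3)
fit(P,.046,.056,'blocktop w',cx=.47,x=.06)
q=P.reshape(-1,3); ya=-.092; c=np.array([np.cos(ya),np.sin(ya)]); n=np.array([-c[1],c[0]])
k=(q[:,2]>.06)&(q[:,2]<.13)&(abs(q[:,0]-.46)<.05)&(abs(q[:,1]-.228)<.010); q=q[k]
for lo in np.arange(.06,.12,.005):
    kk=(q[:,2]>=lo)&(q[:,2]<lo+.005)
    if kk.sum()>3: print('z',round(lo,3),kk.sum(),'x',np.percentile(q[kk,0],[5,50,95]).round(4),'y',np.percentile(q[kk,1],[5,50,95]).round(4))
side('s9')
E
```

```text
clock: 11.15
position: [0.5033, 0.2247, 0.1422]
tool_rot: [3.141, 0.524, -0.096]
force: [0.2, 1.1, 0.5]
grip_width: 0.0389
t 11.2 pos [0.503  0.2252 0.1431] rpy [-3.141  0.523 -0.095] F [-0.7 -0.   0.9] w 0.0384 q [-0.21  0.8  -0.31  1.51 -0.05  1.3  -2.12]
head_grip 0.69 [254.1 162.9] atz [0.4733 0.2294 0.038 ] depthpt [0.4852 0.2282 0.0524]
head_socket 0.96 [253.2 134.4] atz [0.4737 0.2304 0.    ] depthpt [0.4951 0.2281 0.0307]
handle_pivot 0.73 [259.5 206.7] atz [0.4466 0.2278 0.06  ] depthpt [0.4661 0.2258 0.0778]
handle_tip 0.97 [255.4 223.7] atz [0.4255 0.2331 0.06  ] depthpt [0.4803 0.2279 0.1039]
blocktop w 2783 z med 0.0525 rect c [470.5 227.6] size [40.1 51.3] ang 84.5
z 0.06 108 x [0.4532 0.4558 0.458 ] y [0.2186 0.2257 0.2372]
z 0.065 96 x [0.4477 0.4542 0.4609] y [0.2186 0.2244 0.2375]
z 0.07 35 x [0.4611 0.4629 0.4644] y [0.2232 0.2283 0.2337]
z 0.075 40 x [0.4644 0.4657 0.4675] y [0.223 0.228 0.233]
z 0.08 46 x [0.4674 0.4688 0.4703] y [0.2229 0.2277 0.2329]
z 0.085 28 x [0.4695 0.4715 0.4728] y [0.2225 0.2273 0.2326]
z 0.09 50 x [0.4746 0.4764 0.4777] y [0.2219 0.2273 0.2326]
z 0.095 67 x [0.4773 0.4791 0.4808] y [0.2211 0.2266 0.2325]
z 0.1 195 x [0.4772 0.4802 0.4819] y [0.2211 0.2266 0.2324]
z 0.105 130 x [0.4735 0.4762 0.4785] y [0.2219 0.2271 0.2325]
```

View pics/w9.png

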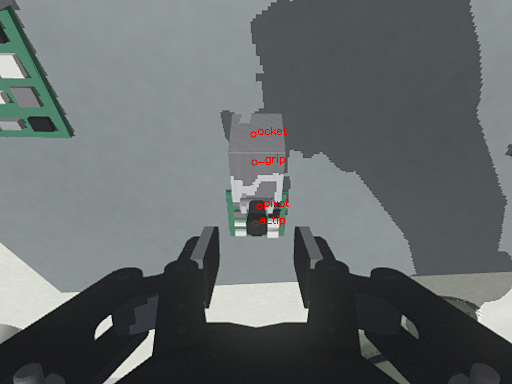

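View pics/s9.png

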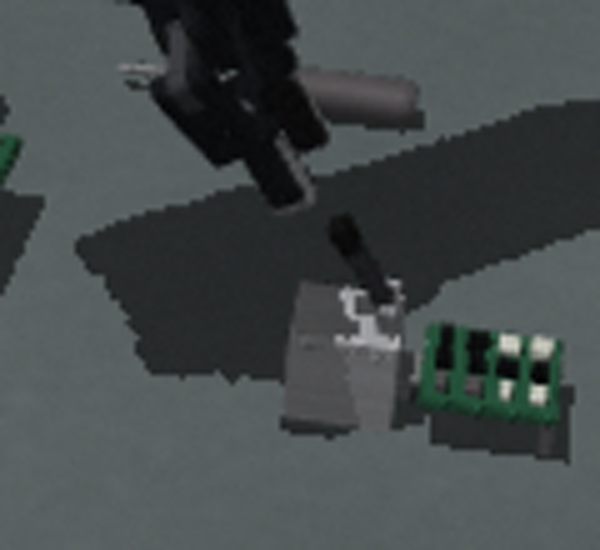

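```bash
python3 -m handwheel '[{"offset":[-1,0,15],"rot":[0,0,0],"claw":-0.2},{"offset":[-1,0,15],"rot":[0,0,0],"claw":-0.2},{"offset":[-1.4,0,15],"rot":[0,0,0],"claw":-0.2},{"offset":[0,0,0],"rot":[0,0,0],"claw":-0.5},{"offset":[0,0,0],"rot":[0,0,0],"claw":-0.75},{"offset":[0,0,0],"rot":[0,0,0],"claw":-0.8},{"offset":[0,0,0],"rot":[0,0,0],"claw":-0.8},{"offset":[-3.63,0,0.13],"rot":[0,4,0],"claw":-0.8},{"offset":[-3.63,0,0.13],"rot":[0,4,0],"claw":-0.8},{"offset":[0,0,0],"rot":[0,0,0],"claw":-0.8}]' 15
python3 - <<'E'
from h import *
st(); side('s10'); f=imaging.grab_frame('wrist'); save(f,'w10'); P=cloud(f); fit(P,.046,.056,'blocktop w',cx=.47,x=.06)
E
```

```text
clock: 12.45
position: [0.471, 0.2286, 0.1103]
tool_rot: [-3.141, 0.381, -0.094]
force: [0.2, 1.8, -2.9]
grip_width: 0.0124
t 12.45 pos [0.471  0.2286 0.1103] rpy [-3.141  0.381 -0.094] F [ 0.2  1.8 -2.9] w 0.0124 q [-0.25  0.73 -0.3   1.71 -0.01  1.04 -2.17]
blocktop w 4366 z med 0.0529 rect c [469.7 229.2] size [40.  51.6] ang 85.2
```

View pics/s10.png

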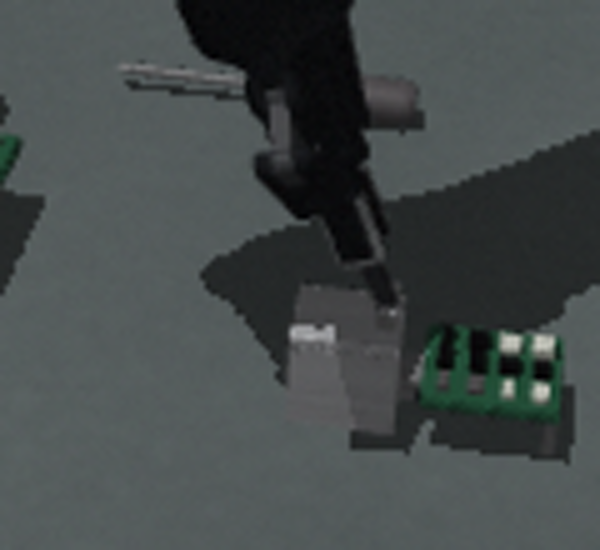

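Twisting works: the block hasn't moved and the lever is turning. Continuing.

```bash
python3 -m handwheel '[{"offset":[-3.63,0,0.8],"rot":[0,4,0],"claw":-0.8},{"offset":[-3.63,0,0.3],"rot":[0,4,0],"claw":-0.8},{"offset":[-3.63,0,0.13],"rot":[0,4,0],"claw":-0.8},{"offset":[-3.63,0,0.13],"rot":[0,4,0],"claw":-0.8},{"offset":[-3.63,0,0.13],"rot":[0,4,0],"claw":-0.8},{"offset":[0,0,0],"rot":[0,0,0],"claw":-0.8}]' 15
python3 - <<'E'
from h import *
st(); side('s11'); f=imaging.grab_frame('wrist'); save(f,'w11'); P=cloud(f); fit(P,.046,.056,'blocktop w',cx=.47,x=.06)
E
```

```text
clock: 13.15
position: [0.4538, 0.2308, 0.113]
tool_rot: [-3.14, 0.032, -0.094]
force: [1.6, 1.8, 5.2]
grip_width: 0.0122
t 13.15 pos [0.4538 0.2308 0.113 ] rpy [-3.14   0.032 -0.094] F [1.6 1.8 5.2] w 0.0122 q [-0.42  0.56 -0.21  1.99  0.15  0.64 -2.38]
blocktop w 4283 z med 0.0527 rect c [469.  229.7] size [40.2 51.2] ang 84.7
```

View pics/s11.png

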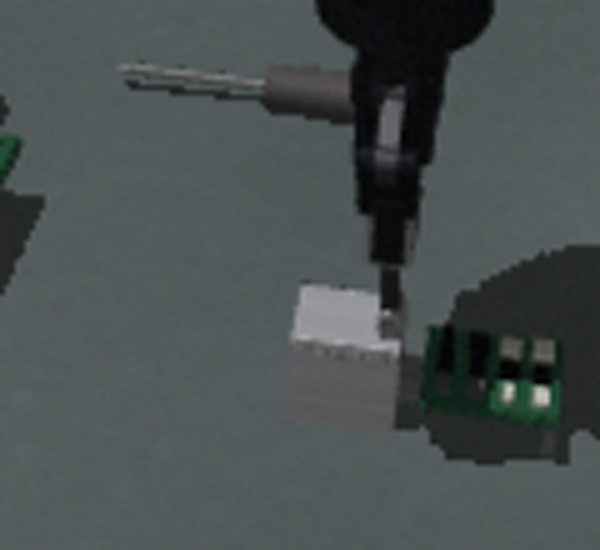

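```bash
python3 -m handwheel '[{"offset":[-3.63,0,0.13],"rot":[0,4,0],"claw":-0.8},{"offset":[-3.63,0,0.13],"rot":[0,4,0],"claw":-0.8},{"offset":[-3.63,0,0.13],"rot":[0,4,0],"claw":-0.8},{"offset":[0,0,0],"rot":[0,0,0],"claw":-0.8}]' 15
python3 - <<'E'
from h import *
st(); f=imaging.grab_frame('wrist'); P=cloud(f); fit(P,.046,.056,'blocktop w',cx=.47,x=.06)
E
```

```text
clock: 13.65
position: [0.4433, 0.2324, 0.1117]
tool_rot: [3.14, -0.165, -0.092]
force: [-0.7, -3.1, 20.5]
grip_width: 0.012
t 13.65 pos [0.4433 0.2324 0.1117] rpy [ 3.14  -0.165 -0.092] F [-0.7 -3.1 20.5] w 0.012 q [-0.74  0.5   0.09  2.15  0.19  0.38 -2.5 ]
blocktop w 4040 z med 0.0528 rect c [468.8 229.9] size [39.9 50.6] ang 85.6
```

```bash
python3 -m handwheel '[{"offset":[0,0,-1.5],"rot":[0,0,0],"claw":-0.5},{"offset":[0,0,0],"rot":[0,0,0],"claw":-0.2},{"offset":[1,0,0],"rot":[0,-8.5,0],"claw":-0.2},{"offset":[1,0,0],"rot":[0,-8.5,0],"claw":-0.2},{"offset":[1,0,0],"rot":[0,-8.5,0],"claw":-0.2},{"offset":[1,0,0],"rot":[0,-8.5,0],"claw":-0.2},{"offset":[0,0,0],"rot":[0,0,0],"claw":-0.2}]' 15
python3 - <<'E'
from h import *
st(); side('s12'); f,P=holder_meas('w12'); fit(P,.046,.056,'blocktop w',cx=.47,x=.06)
q=P.reshape(-1,3)
k=(q[:,2]>.06)&(q[:,2]<.13)&(abs(q[:,0]-.45)<.05)&(abs(q[:,1]-.231)<.006); q=q[k]
for lo in np.arange(.06,.12,.005):
    kk=(q[:,2]>=lo)&(q[:,2]<lo+.005)
    if kk.sum()>3: print('z',round(lo,3),kk.sum(),'x',np.percentile(q[kk,0],[5,50,95]).round(4),'y',np.percentile(q[kk,1],[5,50,95]).round(4))
E
```

```text
clock: 14.4
position: [0.4493, 0.2273, 0.1095]
tool_rot: [3.134, 0.394, -0.105]
force: [-0.1, -1.2, -0.6]
grip_width: 0.0339
t 14.4 pos [0.4493 0.2273 0.1095] rpy [ 3.134  0.394 -0.105] F [-0.1 -1.2 -0.6] w 0.0339 q [-0.32  0.71 -0.21  1.76 -0.1   1.02 -2.11]
t 14.5 pos [0.4475 0.2287 0.1101] rpy [ 3.134  0.388 -0.102] F [-0.6  0.1 -0.3] w 0.0343 q [-0.33  0.7  -0.21  1.76 -0.09  1.01 -2.12]
head_grip 0.93 [248.3 139.2] atz [0.4721 0.2302 0.038 ] depthpt [0.4803 0.2291 0.0534]
handle_pivot 0.97 [251.4 191.7] atz [0.449  0.2307 0.06  ] depthpt [0.4538 0.2304 0.0664]
handle_tip 0.92 [250.  254.2] atz [0.3937 0.2378 0.06  ] depthpt [0.451  0.2308 0.1091]
blocktop w 5336 z med 0.0526 rect c [469.3 229.8] size [40.2 51.6] ang 84.9
z 0.06 154 x [0.453  0.4545 0.4557] y [0.2254 0.2306 0.2362]
z 0.065 134 x [0.4511 0.4535 0.4543] y [0.2255 0.2309 0.2362]
z 0.07 128 x [0.4519 0.453  0.4539] y [0.226  0.2309 0.236 ]
z 0.075 149 x [0.4509 0.4525 0.4535] y [0.2261 0.2309 0.2361]
z 0.08 148 x [0.4509 0.452  0.4531] y [0.2263 0.2315 0.2366]
z 0.085 157 x [0.4504 0.4517 0.4525] y [0.2263 0.231  0.2361]
z 0.09 179 x [0.4498 0.4511 0.4521] y [0.2261 0.2314 0.236 ]
z 0.095 162 x [0.4498 0.4511 0.452 ] y [0.226  0.2309 0.2364]
z 0.1 218 x [0.4496 0.451  0.452 ] y [0.2257 0.2309 0.2362]
z 0.105 230 x [0.4495 0.4506 0.4518] y [0.2259 0.2313 0.2364]
z 0.11 389 x [0.4423 0.4481 0.4508] y [0.2262 0.2313 0.2364]
```

View pics/s12.png

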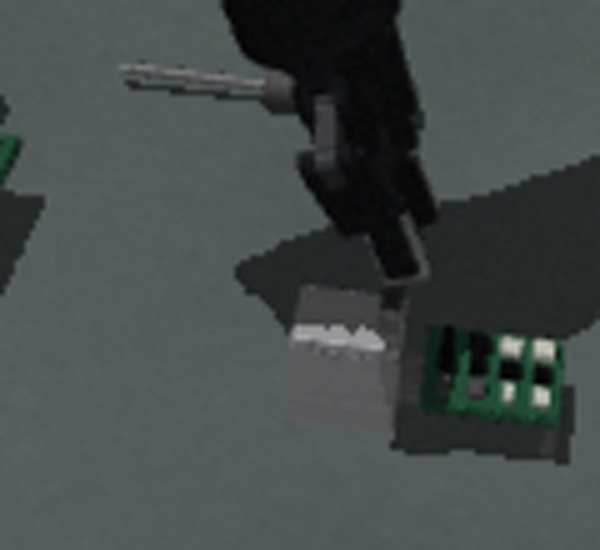

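View pics/w12.png

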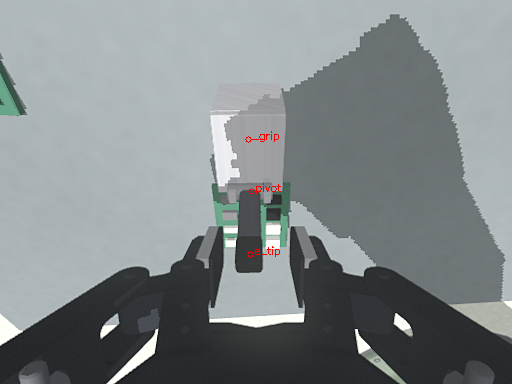

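```bash
python3 -m handwheel '[{"offset":[0,-2.3,0],"rot":[0,0,0],"claw":-0.2},{"offset":[0,0,0],"rot":[0,0,0],"claw":-0.5},{"offset":[0,0,0],"rot":[0,0,0],"claw":-0.75},{"offset":[0,0,0],"rot":[0,0,0],"claw":-0.8},{"offset":[0,0,0],"rot":[0,0,0],"claw":-0.8},{"offset":[-3.1,0,1.5],"rot":[0,4,0],"claw":-0.8},{"offset":[-3.1,0,1.5],"rot":[0,4,0],"claw":-0.8},{"offset":[-3.1,0,1.5],"rot":[0,4,0],"claw":-0.8},{"offset":[-3.1,0,1.5],"rot":[0,4,0],"claw":-0.8},{"offset":[-3.1,0,1.6],"rot":[0,4,0],"claw":-0.8},{"offset":[0,0,0],"rot":[0,0,0],"claw":-0.8}]' 15
python3 - <<'E'
from h import *
st(); side('s13'); f=imaging.grab_frame('wrist'); P=cloud(f); fit(P,.046,.056,'blocktop w',cx=.47,x=.06)
E
```

```text
clock: 15.8
position: [0.4288, 0.2336, 0.1076]
tool_rot: [3.135, 0.037, -0.095]
force: [-3.2, -0.9, 0.3]
grip_width: 0.0124
t 15.8 pos [0.4288 0.2336 0.1076] rpy [ 3.135  0.037 -0.095] F [-3.2 -0.9  0.3] w 0.0124 q [-0.53  0.54 -0.1   2.04  0.06  0.59 -2.34]
blocktop w 4886 z med 0.0528 rect c [466.3 230.1] size [40.1 50.5] ang 84.6
```

View pics/s13.png

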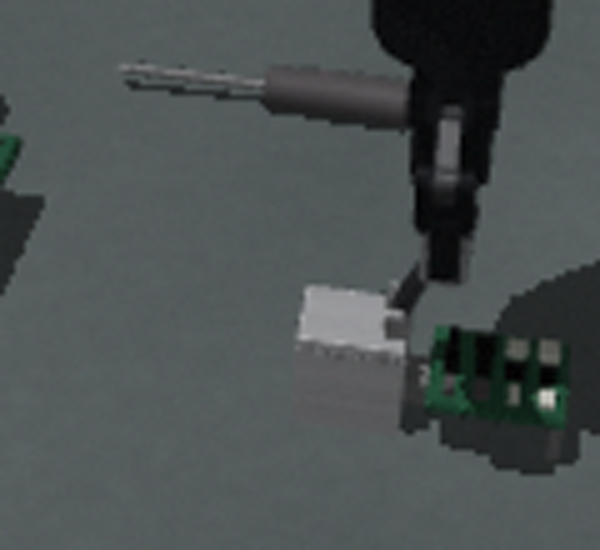

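```bash
python3 -m handwheel '[{"offset":[-3.0,0,1.6],"rot":[0,3,0],"claw":-0.8},{"offset":[0,0,0],"rot":[0,0,0],"claw":-0.8},{"offset":[0,0,0],"rot":[0,0,0],"claw":-0.2},{"offset":[0,0,0],"rot":[0,-1,0],"claw":0},{"offset":[0,0,0],"rot":[0,0,0],"claw":0.3},{"offset":[5,0,-40],"rot":[0,0,0],"claw":0.5},{"offset":[20,0,-40],"rot":[0,0,0],"claw":0.5},{"offset":[20,0,-40],"rot":[0,0,0],"claw":0.5},{"offset":[20,0,0],"rot":[0,0,0],"claw":0.5},{"offset":[0,0,0],"rot":[0,0,0],"claw":0.5}]' 15
python3 - <<'E'
from h import *
side('s14'); f,P=holder_meas('w14'); fit(P,.046,.056,'blocktop w',cx=.47,x=.06,y=.04);fit(P,.025,.043,'board w',cx=.4,x=.05,y=.06)
q=P.reshape(-1,3)
k=(q[:,2]>.06)&(q[:,2]<.13)&(abs(q[:,0]-.44)<.05)&(abs(q[:,1]-.231)<.006); q=q[k]
for lo in np.arange(.06,.12,.005):
    kk=(q[:,2]>=lo)&(q[:,2]<lo+.005)
    if kk.sum()>3: print('z',round(lo,3),kk.sum(),'x',np.percentile(q[kk,0],[5,50,95]).round(4),'y',np.percentile(q[kk,1],[5,50,95]).round(4))
E
```

```text
clock: 16.9
position: [0.4952, 0.2273, 0.2268]
tool_rot: [3.137, 0.001, -0.099]
force: [-0.7, 1.1, -0.6]
grip_width: 0.0642
t 17.0 pos [0.4925 0.2276 0.2254] rpy [ 3.135  0.004 -0.098] F [-1.  -0.3 -0.4] w 0.0642 q [-0.48  0.42 -0.09  1.84  0.05  0.89 -2.26]
head_grip 0.95 [252.1 194.6] atz [0.4703 0.2333 0.038 ] depthpt [0.4739 0.2329 0.0518]
head_socket 0.96 [250.8 185.3] atz [0.4713 0.2351 0.    ] depthpt [0.4848 0.2328 0.0523]
handle_pivot 0.9 [256.4 220.8] atz [0.448  0.2309 0.06  ] depthpt [0.45   0.2312 0.0655]
handle_tip 0.61 [255.5 259.5] atz [0.4038 0.2363 0.06  ] depthpt [0.4296 0.2334 0.1089]
blocktop w 1604 z med 0.0527 rect c [466.7 229.8] size [39.5 50.8] ang 83.8
board w 1800 z med 0.0322 rect c [398.7 236.2] size [56.  63.2] ang 84.2
z 0.06 43 x [0.449  0.4519 0.4528] y [0.2256 0.2301 0.2361]
z 0.065 56 x [0.4469 0.4489 0.4508] y [0.2255 0.2313 0.2363]
z 0.07 47 x [0.4448 0.4464 0.4477] y [0.2267 0.2315 0.2365]
z 0.075 47 x [0.4424 0.4441 0.4453] y [0.227  0.2319 0.2367]
z 0.08 50 x [0.4396 0.4414 0.4428] y [0.2266 0.232  0.236 ]
z 0.085 51 x [0.4367 0.4388 0.4405] y [0.2269 0.2312 0.2361]
z 0.09 49 x [0.4349 0.4365 0.4382] y [0.2275 0.2317 0.2363]
z 0.095 43 x [0.4333 0.4349 0.4361] y [0.2272 0.232  0.2365]
z 0.1 58 x [0.4305 0.4329 0.4344] y [0.2269 0.232  0.2366]
z 0.105 118 x [0.4224 0.4286 0.4319] y [0.2275 0.2322 0.2366]
```

View pics/s14.png

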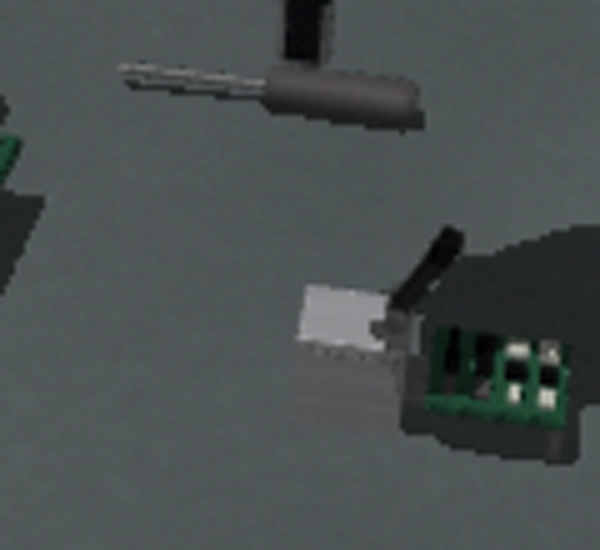

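View pics/w14.png

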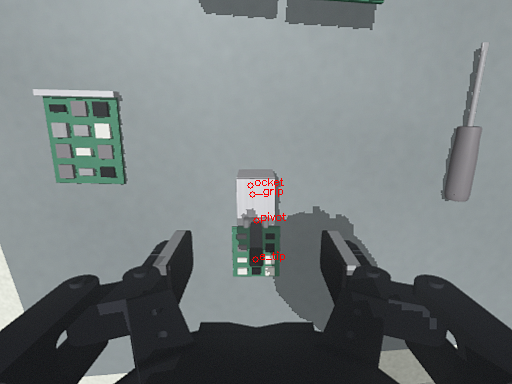

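The lever is now at about 2.03 rad. Its front-face slope leans back 26°, visible in the side crop from (400,300) to (455,235). Moving over the block to grip its sides.

```bash
python3 -m handwheel '[{"offset":[-5,0,20],"rot":[0.38,0,0],"claw":0.8},{"offset":[-5,0,30],"rot":[0,0.2,0],"claw":0.8},{"offset":[-4,0,30],"rot":[0,0,0],"claw":0.8},{"offset":[0,0,30],"rot":[0,0,0],"claw":0.8},{"offset":[0,0,20],"rot":[0,0,0],"claw":0.8},{"offset":[0,0,10],"rot":[0,0,0],"claw":0.8},{"offset":[0,0,0],"rot":[0,0,0],"claw":0.8},{"offset":[0,0,0],"rot":[0,0,0],"claw":0.8}]' 30
python3 - <<'E'
from h import *
side('s15');st(); f,P=holder_meas('w15'); fit(P,.046,.056,'blocktop w',cx=.47,x=.06,y=.03)
E
```

```text
clock: 18.0
position: [0.4788, 0.2295, 0.0865]
tool_rot: [-3.141, -0.001, -0.097]
force: [0.1, -0.0, 0.2]
grip_width: 0.077
t 18.05 pos [0.479  0.2296 0.0868] rpy [-3.141e+00 -2.000e-03 -9.700e-02] F [-0.8  0.5 -0.2] w 0.0769 q [-0.5   0.61 -0.08  1.97  0.08  0.56 -2.3 ]
t 18.1 pos [0.4791 0.2296 0.0869] rpy [-3.14e+00 -2.00e-03 -9.70e-02] F [-0.4  0.7  0.1] w 0.0767 q [-0.5   0.61 -0.08  1.97  0.08  0.56 -2.3 ]
handle_pivot 0.78 [259.7 286.9] atz [0.4467 0.231  0.06  ] depthpt [0.4501 0.2305 0.0653]
blocktop w 5110 z med 0.0527 rect c [466.3 230. ] size [40.1 51.6] ang 84.6
```

View pics/w15.png

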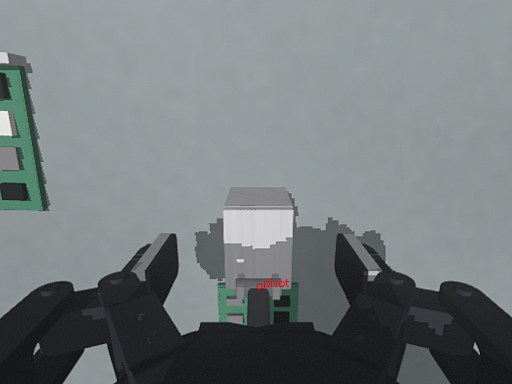

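View pics/s15.png

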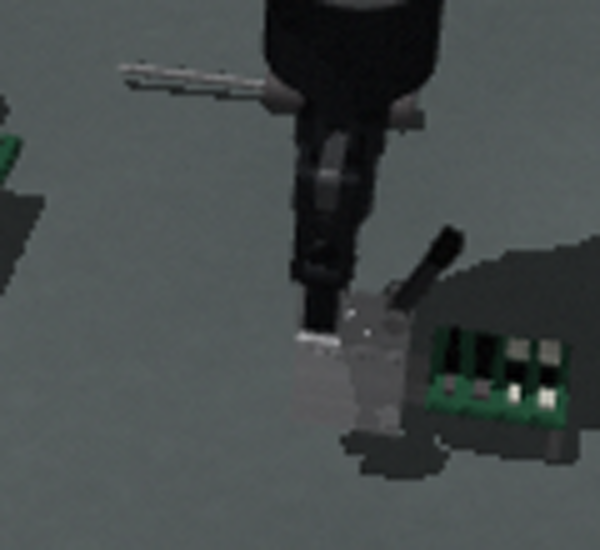

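```bash
python3 -m handwheel '[{"offset":[0,0,15],"rot":[0,0,0],"claw":0.8},{"offset":[0,0,15],"rot":[0,0,0],"claw":0.8},{"offset":[0,0,11],"rot":[0,0,0],"claw":0.8},{"offset":[0,0,0],"rot":[0,0,0],"claw":0.5},{"offset":[0,0,0],"rot":[0,0,0],"claw":0.2},{"offset":[0,0,0],"rot":[0,0,0],"claw":0},{"offset":[0,0,0],"rot":[0,0,0],"claw":-0.3},{"offset":[0,0,0],"rot":[0,0,0],"claw":-0.6},{"offset":[0,0,0],"rot":[0,0,0],"claw":-0.6}]' 40
python3 - <<'E'
from h import *
side('s16');st(); f,P=holder_meas('w16'); fit(P,.046,.056,'blocktop w',cx=.47,x=.06,y=.03)
E
```

```text
clock: 19.2
position: [0.4789, 0.2294, 0.0456]
tool_rot: [-3.141, -0.001, -0.097]
force: [-1.3, -0.3, 6.1]
grip_width: 0.0391
t 19.25 pos [0.4789 0.2294 0.0456] rpy [-3.141e+00 -1.000e-03 -9.700e-02] F [-1.1 -0.6  5.2] w 0.039 q [-0.51  0.69 -0.07  1.98  0.09  0.48 -2.31]
t 19.3 pos [0.4789 0.2293 0.0456] rpy [-3.141e+00 -1.000e-03 -9.700e-02] F [-1.4 -1.1  6. ] w 0.0392 q [-0.51  0.69 -0.07  1.98  0.09  0.48 -2.31]
head_grip 0.68 [252.1 265.6] atz [0.4713 0.2324 0.038 ] depthpt [0.4796 0.2314 0.0533]
blocktop w 8419 z med 0.0527 rect c [469.4 226.6] size [59.7 44.7] ang 85.2
```

View pics/s16.png

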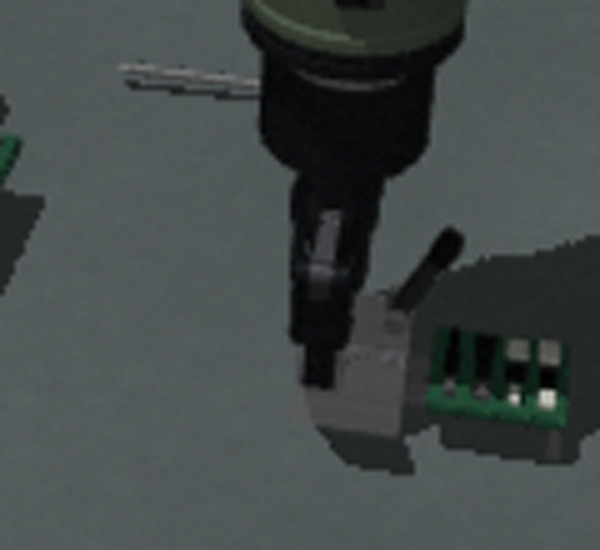

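```bash
python3 -m handwheel '[{"offset":[0,0,0],"rot":[0,0,0],"claw":-0.6},{"offset":[0,0,0],"rot":[0,0,0],"claw":-0.6},{"offset":[0,0,-4],"rot":[0,0,0],"claw":-0.6},{"offset":[0,0,-6],"rot":[0,0,0],"claw":-0.6},{"offset":[0,0,-10],"rot":[0,0,0],"claw":-0.6},{"offset":[0,0,-10],"rot":[0,0,0],"claw":-0.6},{"offset":[0,0,0],"rot":[0,0,0],"claw":-0.6},{"offset":[0,0,0],"rot":[0,0,0],"claw":-0.6}]' 80
python3 - <<'E'
from h import *
f=side('s17');st(); print(np.round(status.observe()['moment'],2)); f=imaging.grab_frame('wrist');save(f,'w17')
E
```

```text
clock: 20.3
position: [0.4787, 0.2294, 0.0752]
tool_rot: [-3.141, -0.001, -0.097]
force: [0.6, 0.8, -8.9]
grip_width: 0.0384
t 20.35 pos [0.4785 0.2293 0.0748] rpy [-3.141e+00 -1.000e-03 -9.700e-02] F [ -0.2  -0.1 -10. ] w 0.0386 q [-0.5   0.63 -0.07  1.97  0.09  0.54 -2.31]
[ 0.01 -0.16 -0.01]
```

View pics/s17.png

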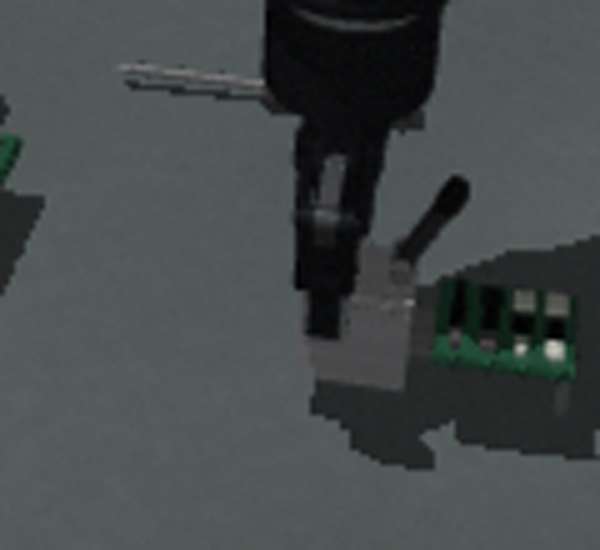

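View pics/w17.png

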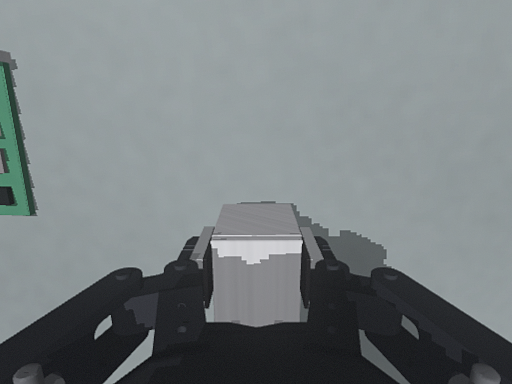

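```bash
cat >> h.py <<'E'
def topplane():
    f=imaging.grab_frame('wrist'); P=cloud(f); s=st(); Rt=R.from_euler('xyz',s['tool_rot']).as_matrix()
    q=P.reshape(-1,3); q=q[~np.isnan(q[:,0])]; t=(q-s['position'])@Rt   # tool frame
    k=(abs(t[:,2]+.007)<.006)&(abs(t[:,1])<.0175)&(t[:,0]>-.02)&(t[:,0]<.012); t=t[k]
    A=np.c_[t[:,:2],np.ones(len(t))]; c=np.linalg.lstsq(A,t[:,2],rcond=None)[0]
    print('top plane n',len(t),'slope x,y deg',np.degrees(c[:2]).round(2),'z0 mm',(c[2]*1000).round(2))
    # front edge & sides in tool frame
    u=(q-s['position'])@Rt; k=(abs(u[:,2]-c[2])<.0025)&(abs(u[:,1])<.03)&(abs(u[:,0])<.04); u=u[k]
    print('front edge x mm (98%)',np.percentile(u[:,0],[98,99.5]).round(4)*1000)
    return f,P
E
python3 - <<'E'
from h import *
topplane()
E
```

```text
t 20.45 pos [0.4784 0.2292 0.0746] rpy [-3.142 -0.    -0.097] F [ 0.4 -0.1 -9. ] w 0.0387 q [-0.5   0.64 -0.07  1.97  0.09  0.54 -2.31]
top plane n 5133 slope x,y deg [ 0.   -0.11] z0 mm -6.97
front edge x mm (98%) [12.4 12.7]
```

```bash
python3 -m handwheel '[{"offset":[0,0,-8],"rot":[0,0,0],"claw":-0.6},{"offset":[0,0,-16],"rot":[0,0,0],"claw":-0.6},{"offset":[0,0,-24],"rot":[0,0,0],"claw":-0.6},{"offset":[0,0,-24],"rot":[0,0,0],"claw":-0.6},{"offset":[0,0,-24],"rot":[0,0,0],"claw":-0.6},{"offset":[0,4,-18],"rot":[0,0,0],"claw":-0.6},{"offset":[0,12,-12],"rot":[0,0,0],"claw":-0.6},{"offset":[-1,20,-4],"rot":[0,0,0],"claw":-0.6},{"offset":[-1,28,0],"rot":[0,0,0],"claw":-0.6},{"offset":[-1,32,0],"rot":[0,0,0],"claw":-0.6},{"offset":[-1,32,0],"rot":[0,0,0],"claw":-0.6},{"offset":[-1,32,0],"rot":[0,0,0],"claw":-0.6}]' 80 && python3 -m handwheel '[{"offset":[-1,32,0],"rot":[0,0,0],"claw":-0.6},{"offset":[-1,32,0],"rot":[0,0,0],"claw":-0.6},{"offset":[-1,32,0],"rot":[0,0,0],"claw":-0.6},{"offset":[-1,32,0],"rot":[0,0,0],"claw":-0.6},{"offset":[-1,32,0],"rot":[0,0,0],"claw":-0.6},{"offset":[-1,32,0],"rot":[0,0,0],"claw":-0.6},{"offset":[-2,32,0],"rot":[0,0,0],"claw":-0.6},{"offset":[-2,28,0],"rot":[0,0,0],"claw":-0.6},{"offset":[-1,18,0],"rot":[0,0,0],"claw":-0.6},{"offset":[0,8,0],"rot":[0,0,0],"claw":-0.6},{"offset":[0,0,0],"rot":[0,0,0],"claw":-0.6}]' 80
python3 - <<'E'
from h import *
f,P=topplane(); stand_meas('w18')
E
```

```text
clock: 21.65
position: [0.4571, 0.0685, 0.2047]
tool_rot: [3.141, -0.0, -0.097]
force: [0.2, 0.6, -8.5]
grip_width: 0.0384
clock: 22.75
position: [0.4195, -0.206, 0.2046]
tool_rot: [-3.141, -0.0, -0.099]
force: [-0.4, 0.4, -8.3]
grip_width: 0.0389
t 22.8 pos [ 0.4198 -0.2049  0.2046] rpy [-3.141 -0.    -0.098] F [ 0.1 -0.3 -8.2] w 0.0388 q [ 0.3   0.34  0.03  2.05 -0.02  0.75 -1.32]
top plane n 5203 slope x,y deg [ 0.49 -0.17] z0 mm -6.83
front edge x mm (98%) [12.1 12.5]
[(0.83, array([249.,  94.,  93., 100.]))]
ztop [0.1229 0.1229 0.1229 0.1233 0.1236]
[(np.float64(0.0), np.int64(70)), (np.float64(0.008), np.int64(2063)), (np.float64(0.012), np.int64(2167)), (np.float64(0.076), np.int64(6)), (np.float64(0.08), np.int64(1944)), (np.float64(0.084), np.int64(14)), (np.float64(0.108), np.int64(35)), (np.float64(0.112), np.int64(224)), (np.float64(0.116), np.int64(494)), (np.float64(0.12), np.int64(304))]
ball [ 0.5025 -0.2058  0.1093] n 1000 rms 0.0005
```

View pics/w18.png

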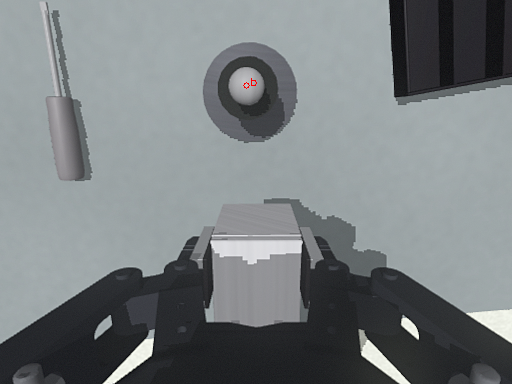

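The stand measurement repeats at (0.5025,-0.2058), with the ball centre at z 0.109. Moving over the ball.

```bash
python3 -m handwheel '[{"offset":[8,-0.5,0],"rot":[0,0,0],"claw":-0.6},{"offset":[18,-1.5,0],"rot":[0,0,0],"claw":-0.6},{"offset":[20,-1.5,0],"rot":[0,0,0],"claw":-0.6},{"offset":[20,-1.5,0],"rot":[0,0,0],"claw":-0.6},{"offset":[15,-1,0],"rot":[0,0,0],"claw":-0.6},{"offset":[8,-0.5,0],"rot":[0,0,0],"claw":-0.6},{"offset":[0,0,0],"rot":[0,0,0],"claw":-0.6},{"offset":[0,0,0],"rot":[0,0,0],"claw":-0.6},{"offset":[0,0,0],"rot":[0,0,0],"claw":-0.6}]' 80
python3 - <<'E'
from h import *
topplane(); topplane(); side('s19',(110,220,240,360));
E
```

```text
clock: 23.8
position: [0.5086, -0.2073, 0.2048]
tool_rot: [-3.141, -0.0, -0.097]
force: [-0.1, 0.8, -8.3]
grip_width: 0.0389
t 23.85 pos [ 0.5088 -0.2073  0.2048] rpy [-3.141 -0.    -0.097] F [-0.2 -0.3 -9. ] w 0.039 q [ 0.25  0.46  0.03  1.85 -0.02  0.83 -1.37]
top plane n 5157 slope x,y deg [ 0.24 -0.07] z0 mm -6.76
front edge x mm (98%) [12.3 12.6]
t 23.9 pos [ 0.5089 -0.2074  0.2049] rpy [-3.141e+00 -1.000e-03 -9.700e-02] F [-0.7  0.5 -9.4] w 0.0389 q [ 0.25  0.46  0.03  1.85 -0.02  0.83 -1.37]
top plane n 5167 slope x,y deg [ 0.2  -0.06] z0 mm -6.78
front edge x mm (98%) [12.2 12.6]
```

View pics/s19.png

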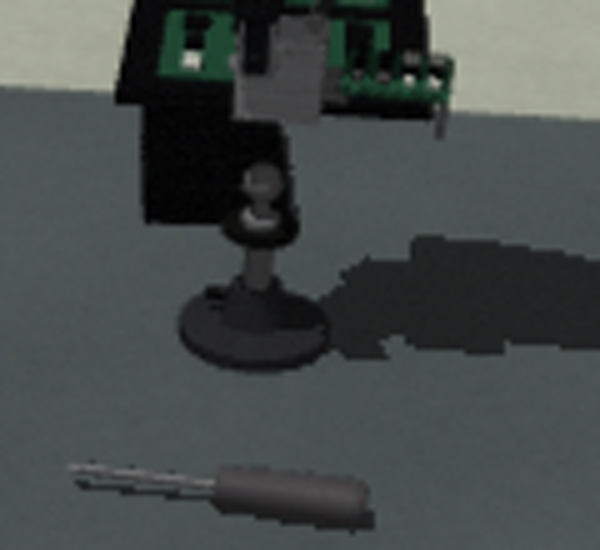

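```bash
python3 -m handwheel '[{"offset":[0.3,-0.4,6],"rot":[0,0,0],"claw":-0.6},{"offset":[0.4,-0.5,9],"rot":[0,0,0],"claw":-0.6},{"offset":[0,0,9],"rot":[0,0,0],"claw":-0.6},{"offset":[0,0,6],"rot":[0,0,0],"claw":-0.6},{"offset":[0,0,2],"rot":[0,0,0],"claw":-0.6},{"offset":[0,0,0],"rot":[0,0,0],"claw":-0.6},{"offset":[0,0,0],"rot":[0,0,0],"claw":-0.6}]' 80
python3 - <<'E'
from h import *
st(); print(status.observe()['moment'].__repr__()); f=side('s20',(110,220,240,360)); f=imaging.grab_frame('top'); cv2.imwrite('pics/t20.png',cv2.resize(cv2.cvtColor(f['color'][180:280,270:390],cv2.COLOR_RGB2BGR),None,fx=5,fy=5))
E
```

```text
clock: 24.65
position: [0.5103, -0.2065, 0.1729]
tool_rot: [-3.141, -0.001, -0.097]
force: [-0.0, -0.6, -9.0]
grip_width: 0.0383
t 24.65 pos [ 0.5103 -0.2065  0.1729] rpy [-3.141e+00 -1.000e-03 -9.700e-02] F [-0.  -0.6 -9. ] w 0.0383 q [ 0.26  0.5   0.03  1.87 -0.02  0.77 -1.37]
array([ 0.02032602, -0.1887737 ,  0.0170876 ])
```

View pics/s20.png

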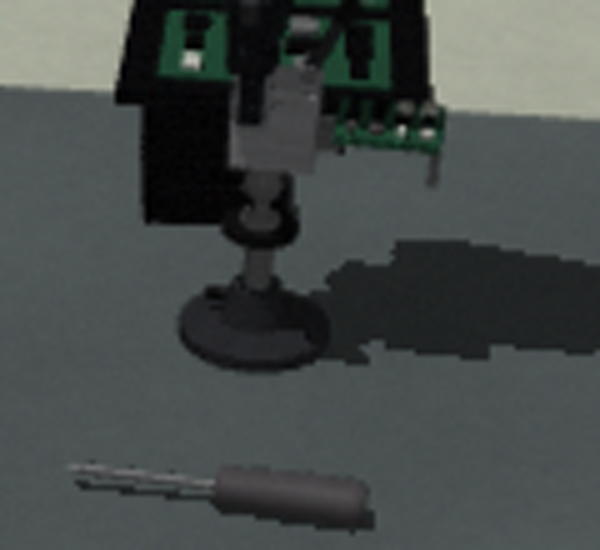

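```bash
python3 -m handwheel '[{"offset":[-0.5,0,2],"rot":[0,0,0],"claw":-0.6},{"offset":[0,0,2],"rot":[0,0,0],"claw":-0.6},{"offset":[0,0,2],"rot":[0,0,0],"claw":-0.6},{"offset":[0,0,2],"rot":[0,0,0],"claw":-0.6},{"offset":[0,0,2],"rot":[0,0,0],"claw":-0.6},{"offset":[0,0,0],"rot":[0,0,0],"claw":-0.6}]' 80; python3 -m handwheel '[{"offset":[0,0,1.5],"rot":[0,0,0],"claw":-0.6},{"offset":[0,0,1.5],"rot":[0,0,0],"claw":-0.6},{"offset":[0,0,1.5],"rot":[0,0,0],"claw":-0.6},{"offset":[0,0,0],"rot":[0,0,0],"claw":-0.6}]' 80
```

```text
clock: 25.35
position: [0.5095, -0.2063, 0.1624]
tool_rot: [-3.141, -0.0, -0.097]
force: [-0.1, -0.0, -8.9]
grip_width: 0.0388
clock: 25.75
position: [0.5096, -0.2063, 0.158]
tool_rot: [-3.141, -0.0, -0.097]
force: [0.1, 0.8, -7.9]
grip_width: 0.0384
```

Mouth just above the ball's equator and no contact so far. Continuing in small steps.

```bash
python3 -m handwheel '[{"offset":[0,0,1.5],"rot":[0,0,0],"claw":-0.6},{"offset":[0,0,1.5],"rot":[0,0,0],"claw":-0.6},{"offset":[0,0,1.5],"rot":[0,0,0],"claw":-0.6},{"offset":[0,0,0],"rot":[0,0,0],"claw":-0.6}]' 80; python3 -c "
from h import *
st()"; python3 -m handwheel '[{"offset":[0,0,1.5],"rot":[0,0,0],"claw":-0.6},{"offset":[0,0,1.5],"rot":[0,0,0],"claw":-0.6},{"offset":[0,0,0],"rot":[0,0,0],"claw":-0.6}]' 80
```

```text
clock: 26.15
position: [0.5095, -0.2064, 0.1535]
tool_rot: [-3.141, -0.0, -0.097]
force: [-0.2, 0.4, -8.3]
grip_width: 0.0386
t 26.15 pos [ 0.5095 -0.2064  0.1535] rpy [-3.141 -0.    -0.097] F [-0.2  0.4 -8.3] w 0.0386 q [ 0.26  0.53  0.03  1.89 -0.02  0.72 -1.37]
clock: 26.45
position: [0.5095, -0.2064, 0.1505]
tool_rot: [-3.141, -0.0, -0.097]
force: [0.5, 0.6, -8.6]
grip_width: 0.0384
```

```bash
python3 -m handwheel '[{"offset":[0,0,1.5],"rot":[0,0,0],"claw":-0.6},{"offset":[0,0,1.5],"rot":[0,0,0],"claw":-0.6},{"offset":[0,0,1.5],"rot":[0,0,0],"claw":-0.6},{"offset":[0,0,1.5],"rot":[0,0,0],"claw":-0.6},{"offset":[0,0,0],"rot":[0,0,0],"claw":-0.6}]' 80; python3 -m handwheel '[{"offset":[0,0,1.5],"rot":[0,0,0],"claw":-0.6},{"offset":[0,0,1.5],"rot":[0,0,0],"claw":-0.6},{"offset":[0,0,1.5],"rot":[0,0,0],"claw":-0.6},{"offset":[0,0,1.5],"rot":[0,0,0],"claw":-0.6},{"offset":[0,0,0],"rot":[0,0,0],"claw":-0.6}]' 80;  python3 -m handwheel '[{"offset":[0,0,1.2],"rot":[0,0,0],"claw":-0.6},{"offset":[0,0,1.2],"rot":[0,0,0],"claw":-0.6},{"offset":[0,0,1],"rot":[0,0,0],"claw":-0.6},{"offset":[0,0,0],"rot":[0,0,0],"claw":-0.6}]' 80
```

```text
clock: 26.95
position: [0.5096, -0.2063, 0.1445]
tool_rot: [-3.141, -0.0, -0.097]
force: [0.2, -0.2, -7.7]
grip_width: 0.0381
clock: 27.45
position: [0.5096, -0.2063, 0.1385]
tool_rot: [-3.141, -0.0, -0.097]
force: [0.4, 0.7, -7.9]
grip_width: 0.0387
clock: 27.85
position: [0.5096, -0.2064, 0.1352]
tool_rot: [-3.141, -0.0, -0.097]
force: [0.2, -0.1, -8.9]
grip_width: 0.0387
```

Now slowly over the shoulder and down to the collar by feel.

```bash
python3 -m handwheel '[{"offset":[0,0,0.8],"rot":[0,0,0],"claw":-0.6},{"offset":[0,0,0.8],"rot":[0,0,0],"claw":-0.6},{"offset":[0,0,0],"rot":[0,0,0],"claw":-0.6}]' 80; python3 -m handwheel '[{"offset":[0,0,0.8],"rot":[0,0,0],"claw":-0.6},{"offset":[0,0,0.8],"rot":[0,0,0],"claw":-0.6},{"offset":[0,0,0],"rot":[0,0,0],"claw":-0.6}]' 80;  python3 -m handwheel '[{"offset":[0,0,0.7],"rot":[0,0,0],"claw":-0.6},{"offset":[0,0,0.7],"rot":[0,0,0],"claw":-0.6},{"offset":[0,0,0],"rot":[0,0,0],"claw":-0.6}]' 80
```

```text
clock: 28.15
position: [0.5096, -0.2064, 0.1336]
tool_rot: [-3.141, -0.0, -0.097]
force: [0.3, -0.5, -8.4]
grip_width: 0.0387
clock: 28.45
position: [0.5096, -0.2064, 0.132]
tool_rot: [-3.141, -0.0, -0.097]
force: [0.8, -0.4, -8.5]
grip_width: 0.0386
clock: 28.75
position: [0.5096, -0.2064, 0.1306]
tool_rot: [-3.141, -0.0, -0.097]
force: [0.1, 0.4, -9.5]
grip_width: 0.0384
```

```bash
python3 -c "
from h import *
for i in range(3): st()
s=status.observe(); print(np.round(s['moment'],2))"
```

```text
t 28.75 pos [ 0.5096 -0.2064  0.1306] rpy [-3.141 -0.    -0.097] F [ 0.1  0.4 -9.5] w 0.0384 q [ 0.26  0.57  0.02  1.9  -0.02  0.67 -1.37]
t 28.75 pos [ 0.5096 -0.2064  0.1306] rpy [-3.141 -0.    -0.097] F [ 0.1  0.4 -9.5] w 0.0384 q [ 0.26  0.57  0.02  1.9  -0.02  0.67 -1.37]
t 28.75 pos [ 0.5096 -0.2064  0.1306] rpy [-3.141 -0.    -0.097] F [ 0.1  0.4 -9.5] w 0.0384 q [ 0.26  0.57  0.02  1.9  -0.02  0.67 -1.37]
[ 0.03 -0.19  0.01]
```

```bash
python3 -m handwheel '[{"offset":[0,0,0.6],"rot":[0,0,0],"claw":-0.6},{"offset":[0,0,0.6],"rot":[0,0,0],"claw":-0.6},{"offset":[0,0,0],"rot":[0,0,0],"claw":-0.6}]' 80; python3 -m handwheel '[{"offset":[0,0,0.5],"rot":[0,0,0],"claw":-0.6},{"offset":[0,0,0.5],"rot":[0,0,0],"claw":-0.6},{"offset":[0,0,0],"rot":[0,0,0],"claw":-0.6}]' 80
```

```text
clock: 29.05
position: [0.5096, -0.2064, 0.1295]
tool_rot: [-3.141, -0.001, -0.097]
force: [0.3, -0.2, -8.8]
grip_width: 0.0388
clock: 29.35
position: [0.5096, -0.2064, 0.1285]
tool_rot: [-3.141, -0.001, -0.097]
force: [-0.1, 0.1, -8.8]
grip_width: 0.0385
```

```bash
python3 -m handwheel '[{"offset":[0,0,0.5],"rot":[0,0,0],"claw":-0.6},{"offset":[0,0,0],"rot":[0,0,0],"claw":-0.6}]' 80
```

```text
clock: 29.55
position: [0.5097, -0.2064, 0.128]
tool_rot: [-3.141, -0.001, -0.097]
force: [-0.6, -0.0, -9.1]
grip_width: 0.0385
```

```bash
for i in 1 2 3; do python3 -m handwheel '[{"offset":[0,0,0.4],"rot":[0,0,0],"claw":-0.6},{"offset":[0,0,0],"rot":[0,0,0],"claw":-0.6}]' 80 | tr '\n' ' '; echo; done
```

```text
clock: 29.75 position: [0.5097, -0.2064, 0.1276] tool_rot: [-3.141, -0.001, -0.097] force: [-0.3, 0.3, -8.2] grip_width: 0.0386 
clock: 29.95 position: [0.5097, -0.2064, 0.1272] tool_rot: [-3.141, -0.001, -0.097] force: [-0.5, 0.2, -8.4] grip_width: 0.0388 
clock: 30.15 position: [0.5097, -0.2064, 0.1269] tool_rot: [-3.141, -0.001, -0.097] force: [0.0, 0.2, -6.0] grip_width: 0.0388
```

```bash
for i in 1 2; do python3 -m handwheel '[{"offset":[0,0,0.4],"rot":[0,0,0],"claw":-0.6},{"offset":[0,0,0],"rot":[0,0,0],"claw":-0.6}]' 80 | tr '\n' ' '; echo; done; python3 -c "
from h import *
s=st(); print(np.round(s['moment'],2))"
```

```text
clock: 30.35 position: [0.5097, -0.2064, 0.1266] tool_rot: [-3.141, -0.001, -0.097] force: [-1.1, -0.5, -2.3] grip_width: 0.0386 
clock: 30.55 position: [0.5097, -0.2064, 0.1262] tool_rot: [-3.141, -0.001, -0.097] force: [-1.6, 0.3, 0.5] grip_width: 0.0389 
t 30.55 pos [ 0.5097 -0.2064  0.1262] rpy [-3.141e+00 -1.000e-03 -9.700e-02] F [-1.6  0.3  0.5] w 0.0389 q [ 0.26  0.57  0.02  1.9  -0.02  0.66 -1.37]
[0.2  0.3  0.03]
```

The stand now carries the full weight. First contact was at TCP z 0.127, so the underside is at 0.082, matching the collar seen by the camera. Releasing gently.

```bash
python3 -m handwheel '[{"offset":[0,0,0],"rot":[0,0,0],"claw":-0.6},{"offset":[0,0,0],"rot":[0,0,0],"claw":-0.6}]' 20 | tr '\n' ' '; python3 -m handwheel '[{"offset":[0,0,0],"rot":[0,0,0],"claw":-0.05},{"offset":[0,0,0],"rot":[0,0,0],"claw":0.1},{"offset":[0,0,0],"rot":[0,0,0],"claw":0.3},{"offset":[0,0,0],"rot":[0,0,0],"claw":0.5},{"offset":[0,0,0],"rot":[0,0,0],"claw":0.7},{"offset":[0,0,0],"rot":[0,0,0],"claw":0.7}]' 20
python3 - <<'E'
from h import *
st(); side('s21',(110,220,240,360)); f=imaging.grab_frame('wrist'); save(f,'w21'); P=cloud(f); fit(P,.128,.140,'blocktop',cx=.497,cy=-.205,x=.05,y=.03)
E
```

```text
clock: 30.75 position: [0.5098, -0.2064, 0.1262] tool_rot: [-3.141, -0.001, -0.097] force: [-1.7, 1.4, 0.5] grip_width: 0.0384 clock: 31.35
position: [0.5097, -0.2064, 0.126]
tool_rot: [-3.141, -0.001, -0.097]
force: [-0.0, -0.1, -0.2]
grip_width: 0.0725
t 31.35 pos [ 0.5097 -0.2064  0.126 ] rpy [-3.141e+00 -1.000e-03 -9.700e-02] F [-0.  -0.1 -0.2] w 0.0725 q [ 0.26  0.57  0.02  1.9  -0.02  0.66 -1.37]
blocktop 7769 z med 0.1331 rect c [ 500.8 -205.4] size [40.2 44.5] ang 84.8
```

View pics/s21.png

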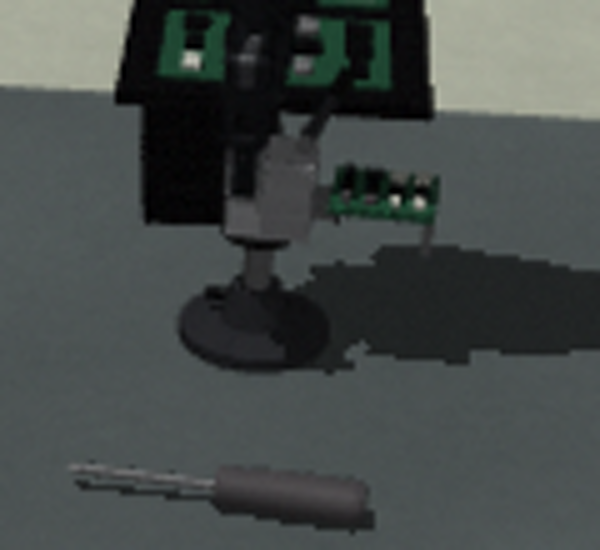

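View pics/w21.png

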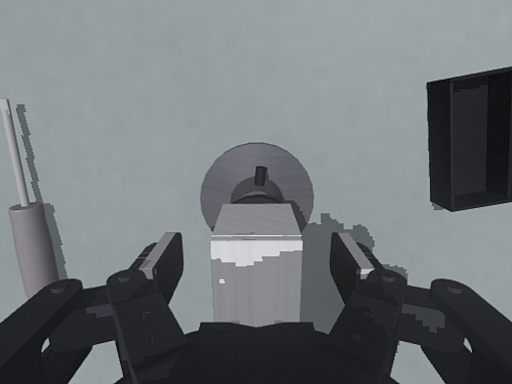

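The holder is seated: its block top is at z 0.133 and the underside sits on the collar at (258,240) in the side crop. Next I retreat straight up, shut the fingers, and go behind the lever.

```bash
python3 -m handwheel '[{"offset":[0,0,-10],"rot":[0,0,0],"claw":0.7},{"offset":[0,0,-20],"rot":[0,0,0],"claw":0.7},{"offset":[0,0,-30],"rot":[0,0,0],"claw":0.7},{"offset":[0,0,-30],"rot":[0,0,0],"claw":0.5},{"offset":[0,0,-30],"rot":[0,0,0],"claw":0},{"offset":[-15,0,0],"rot":[0,0,0],"claw":-1},{"offset":[-25,0,0],"rot":[0,0,0],"claw":-1},{"offset":[-25,0,0],"rot":[0,0,0],"claw":-1},{"offset":[-14,0,0],"rot":[0,0,0],"claw":-1},{"offset":[0,0,0],"rot":[0,0,0],"claw":-1},{"offset":[0,0,0],"rot":[0,0,0],"claw":-1}]' 20
cat >> h.py <<'E'
def lever(P,cx=.47,cy=-.2025,z0=.135,z1=.21,hw=.006):
    q=P.reshape(-1,3); k=(q[:,2]>z0)&(q[:,2]<z1)&(abs(q[:,0]-cx)<.06)&(abs(q[:,1]-cy)<hw); q=q[k]
    for lo in np.arange(z0,z1,.005):
        kk=(q[:,2]>=lo)&(q[:,2]<lo+.005)
        if kk.sum()>3: print('z',round(lo,3),kk.sum(),'x',np.percentile(q[kk,0],[5,50,95]).round(4),'y',np.percentile(q[kk,1],[5,50,95]).round(4))
E
python3 - <<'E'
from h import *
st(); f=imaging.grab_frame('wrist'); save(f,'w22'); P=cloud(f); fit(P,.128,.138,'blocktop',cx=.497,cy=-.205,x=.05,y=.03); lever(P); side('s22',(110,220,240,360))
E
```

```text
clock: 32.55
position: [0.4315, -0.1989, 0.2467]
tool_rot: [-3.141, -0.002, -0.097]
force: [0.3, -0.1, -0.3]
grip_width: 0.0
t 32.55 pos [ 0.4315 -0.1989  0.2467] rpy [-3.141e+00 -2.000e-03 -9.700e-02] F [ 0.3 -0.1 -0.3] w 0.0 q [ 0.28  0.29  0.04  1.99 -0.02  0.86 -1.34]
blocktop 3046 z med 0.1332 rect c [ 497.1 -205. ] size [39.9 51.2] ang 85.9
z 0.14 42 x [0.4773 0.4826 0.4835] y [-0.2078 -0.2022 -0.1966]
z 0.145 84 x [0.4784 0.4801 0.4821] y [-0.2077 -0.2021 -0.1971]
z 0.15 65 x [0.4758 0.4772 0.4786] y [-0.2079 -0.2029 -0.1979]
z 0.155 65 x [0.4734 0.4747 0.4759] y [-0.2077 -0.2034 -0.1978]
z 0.16 69 x [0.4706 0.4723 0.4737] y [-0.208  -0.2032 -0.1978]
z 0.165 81 x [0.4684 0.4699 0.4716] y [-0.208  -0.2023 -0.1974]
z 0.17 73 x [0.4663 0.4676 0.4688] y [-0.2073 -0.2026 -0.1973]
z 0.175 65 x [0.4646 0.4659 0.4667] y [-0.2076 -0.2024 -0.1972]
z 0.18 96 x [0.462  0.4636 0.465 ] y [-0.2079 -0.2026 -0.1976]
z 0.185 279 x [0.4529 0.4581 0.4622] y [-0.2073 -0.2023 -0.197 ]
z 0.19 12 x [0.4582 0.459  0.4596] y [-0.2064 -0.203  -0.198 ]
```

View pics/w22.png

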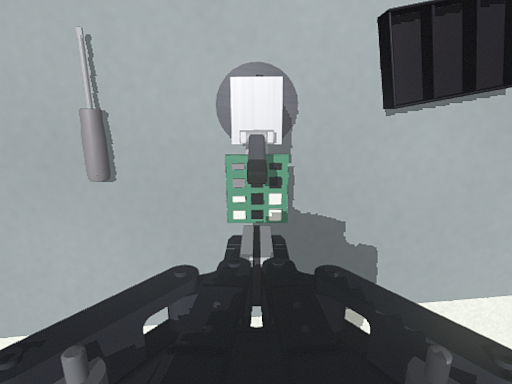

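View pics/s22.png

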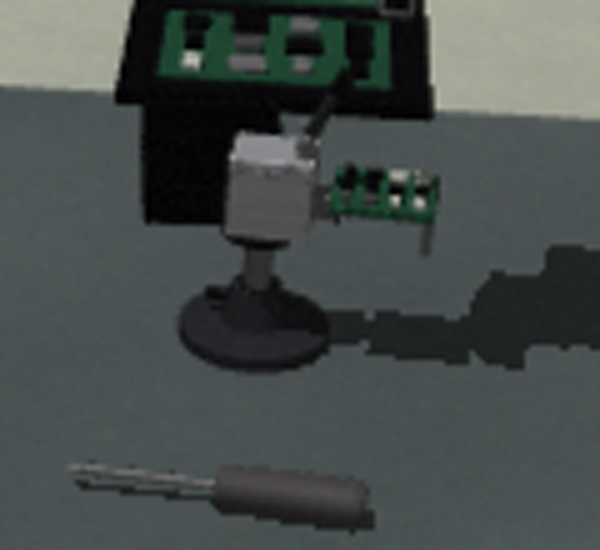

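```bash
python3 -m handwheel '[{"offset":[0,0.5,10],"rot":[0,0,0],"claw":-1},{"offset":[0,0,15],"rot":[0,0,0],"claw":-1},{"offset":[0,0,15],"rot":[0,0,0],"claw":-1},{"offset":[0,0,8],"rot":[0,0,0],"claw":-1},{"offset":[5,0,0],"rot":[0,0,0],"claw":-1},{"offset":[5,0,0],"rot":[0,0,0],"claw":-1},{"offset":[4,0,0],"rot":[0,0,0],"claw":-1},{"offset":[4,0,0],"rot":[0,0,0],"claw":-1},{"offset":[4,0,0],"rot":[0,0,0],"claw":-1}]' 20
python3 -m handwheel '[{"offset":[3,0,0],"rot":[0,0,0],"claw":-1},{"offset":[3,0,0],"rot":[0,0,0],"claw":-1},{"offset":[3,0,0],"rot":[0,0,0],"claw":-1}]' 20
python3 - <<'E'
from h import *
st(); f=imaging.grab_frame('wrist'); save(f,'w23'); P=cloud(f); fit(P,.128,.138,'blocktop',cx=.497,cy=-.205,x=.05,y=.03); lever(P);side('s23',(110,220,240,360))
E
```

```text
clock: 33.55
position: [0.4533, -0.2015, 0.1983]
tool_rot: [-3.141, -0.001, -0.097]
force: [-1.5, 0.1, 0.8]
grip_width: 0.0001
clock: 33.85
position: [0.4621, -0.2023, 0.1981]
tool_rot: [-3.141, -0.001, -0.097]
force: [-1.8, 0.2, 0.8]
grip_width: -0.0003
t 33.85 pos [ 0.4621 -0.2023  0.1981] rpy [-3.141e+00 -1.000e-03 -9.700e-02] F [-1.8  0.2  0.8] w -0.0003 q [ 0.27  0.4   0.03  1.97 -0.02  0.77 -1.35]
blocktop 4251 z med 0.1331 rect c [ 496.9 -205.1] size [40.1 50.7] ang 85.0
z 0.14 74 x [0.482  0.4831 0.4839] y [-0.2076 -0.2023 -0.1971]
z 0.145 49 x [0.4794 0.4823 0.4828] y [-0.2078 -0.2009 -0.1968]
z 0.15 40 x [0.4816 0.4823 0.4827] y [-0.2079 -0.2036 -0.1985]
z 0.155 41 x [0.4816 0.4822 0.4828] y [-0.2079 -0.2033 -0.1986]
z 0.16 51 x [0.4816 0.4821 0.4826] y [-0.2078 -0.2033 -0.1988]
z 0.165 54 x [0.4817 0.4821 0.4827] y [-0.2078 -0.2033 -0.1984]
z 0.17 57 x [0.4812 0.482  0.4825] y [-0.208  -0.2033 -0.1986]
z 0.175 21 x [0.4819 0.4826 0.4832] y [-0.2079 -0.2034 -0.1994]
z 0.18 70 x [0.4824 0.483  0.4834] y [-0.2079 -0.203  -0.1982]
z 0.185 87 x [0.4824 0.4829 0.4834] y [-0.2078 -0.203  -0.1982]
z 0.19 582 x [0.4727 0.4781 0.4827] y [-0.2079 -0.2029 -0.1975]
z 0.195 119 x [0.4723 0.4729 0.4736] y [-0.2079 -0.203  -0.1972]
z 0.2 126 x [0.4723 0.473  0.4737] y [-0.2078 -0.2021 -0.1973]
z 0.205 155 x [0.4723 0.473  0.4737] y [-0.2078 -0.2026 -0.1974]
```

View pics/s23.png

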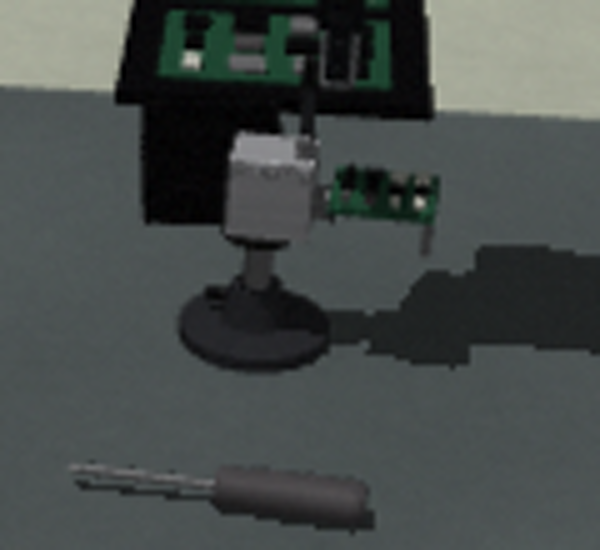

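View pics/w23.png

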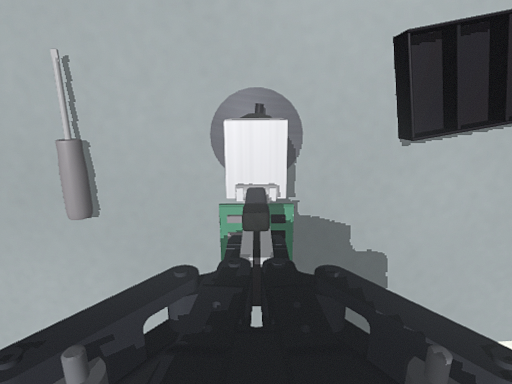

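The lever is vertical and the push takes only about 2 N. Next I follow it over and down.

```bash
python3 -m handwheel '[{"offset":[4,0,-0.3],"rot":[0,0,0],"claw":-1},{"offset":[4,0,-0.3],"rot":[0,0,0],"claw":-1},{"offset":[4,0,0],"rot":[0,0,0],"claw":-1},{"offset":[4,0,0.2],"rot":[0,0,0],"claw":-1},{"offset":[4,0,0.8],"rot":[0,0,0],"claw":-1},{"offset":[4,0,1.2],"rot":[0,0,0],"claw":-1},{"offset":[3,0,1.5],"rot":[0,0,0],"claw":-1}]' 20
python3 - <<'E'
from h import *
st(); f=imaging.grab_frame('wrist'); save(f,'w24'); side('s24',(110,220,240,360))
E
```

```text
clock: 34.65
position: [0.4891, -0.2049, 0.1948]
tool_rot: [-3.141, -0.001, -0.097]
force: [-1.7, 0.1, -0.7]
grip_width: -0.0002
t 34.65 pos [ 0.4891 -0.2049  0.1948] rpy [-3.141e+00 -1.000e-03 -9.700e-02] F [-1.7  0.1 -0.7] w -0.0002 q [ 0.26  0.44  0.03  1.91 -0.02  0.79 -1.36]
```

View pics/s24.png

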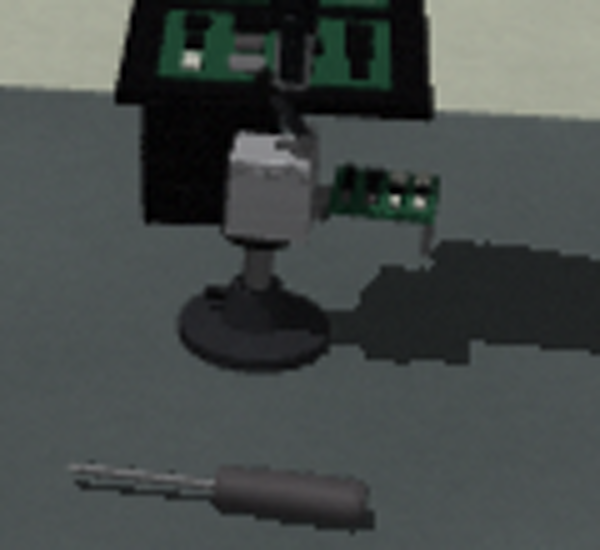

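```bash
python3 -m handwheel '[{"offset":[2.6,0,1.5],"rot":[0,0,0],"claw":-1},{"offset":[2.6,0,1.7],"rot":[0,0,0],"claw":-1},{"offset":[2.6,0,1.8],"rot":[0,0,0],"claw":-1},{"offset":[2.6,0,2],"rot":[0,0,0],"claw":-1}]' 20
python3 -m handwheel '[{"offset":[1.8,0,2.4],"rot":[0,0,0],"claw":-1},{"offset":[1.8,0,2.6],"rot":[0,0,0],"claw":-1},{"offset":[1.7,0,2.7],"rot":[0,0,0],"claw":-1},{"offset":[1.4,0,2.7],"rot":[0,0,0],"claw":-1}]' 20
python3 - <<'E'
from h import *
st(); f=imaging.grab_frame('wrist'); save(f,'w25'); side('s25',(110,220,240,360)); P=cloud(f);fit(P,.128,.138,'blocktop',cx=.497,cy=-.205,x=.05,y=.03)
E
```

```text
clock: 35.15
position: [0.4992, -0.2059, 0.1877]
tool_rot: [-3.141, -0.0, -0.097]
force: [-2.2, -0.3, -0.2]
grip_width: 0.0003
clock: 35.55
position: [0.5061, -0.2066, 0.1775]
tool_rot: [-3.141, -0.001, -0.097]
force: [1.2, -0.6, 2.1]
grip_width: 0.0
t 35.55 pos [ 0.5061 -0.2066  0.1775] rpy [-3.141e+00 -1.000e-03 -9.700e-02] F [ 1.2 -0.6  2.1] w 0.0 q [ 0.26  0.49  0.03  1.88 -0.02  0.77 -1.37]
blocktop 1749 z med 0.1329 rect c [ 504.6 -205.8] size [40.1 36. ] ang 84.9
```

View pics/s25.png

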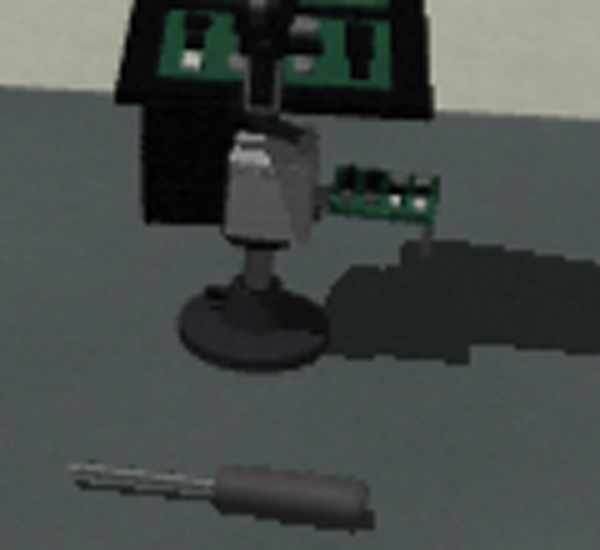

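View pics/w25.png

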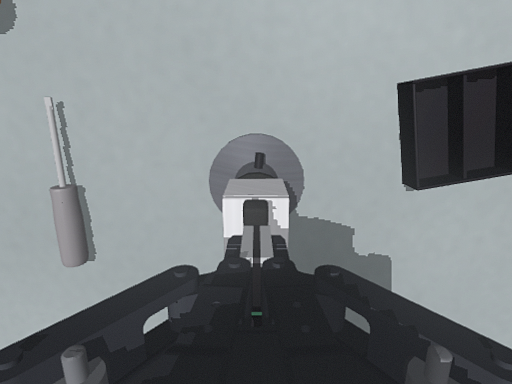

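```bash
python3 -m handwheel '[{"offset":[1,0,2],"rot":[0,0,0],"claw":-1},{"offset":[1,0,2],"rot":[0,0,0],"claw":-1},{"offset":[1,0,2],"rot":[0,0,0],"claw":-1},{"offset":[0,0,0],"rot":[0,0,0],"claw":-1}]' 20; python3 -m handwheel '[{"offset":[0.5,0,1.5],"rot":[0,0,0],"claw":-1},{"offset":[0,0,1.5],"rot":[0,0,0],"claw":-1},{"offset":[0,0,0],"rot":[0,0,0],"claw":-1}]' 20;  python3 -m handwheel '[{"offset":[0,0,1],"rot":[0,0,0],"claw":-1},{"offset":[0,0,0.5],"rot":[0,0,0],"claw":-1},{"offset":[0,0,0],"rot":[0,0,0],"claw":-1}]' 20
```

```text
clock: 36.05
position: [0.5086, -0.2068, 0.1712]
tool_rot: [-3.141, -0.0, -0.097]
force: [-1.2, 0.4, 0.9]
grip_width: 0.0001
clock: 36.35
position: [0.5093, -0.2069, 0.1684]
tool_rot: [-3.141, -0.001, -0.097]
force: [1.2, -0.3, 1.0]
grip_width: -0.0003
clock: 36.65
position: [0.5093, -0.2069, 0.1671]
tool_rot: [-3.141, -0.001, -0.097]
force: [1.4, -0.1, 3.0]
grip_width: 0.0002
```

```bash
for i in 1 2 3 4; do python3 -m handwheel '[{"offset":[0,0,0.5],"rot":[0,0,0],"claw":-1},{"offset":[0,0,0],"rot":[0,0,0],"claw":-1}]' 20| tr '\n' ' '; echo; done
```

```text
clock: 36.85 position: [0.5093, -0.2069, 0.1666] tool_rot: [-3.141, -0.001, -0.097] force: [0.6, 0.8, 2.0] grip_width: 0.0 
clock: 37.05 position: [0.5092, -0.2069, 0.166] tool_rot: [-3.141, -0.001, -0.097] force: [1.6, -0.2, 1.3] grip_width: 0.0003 
clock: 37.25 position: [0.5092, -0.2068, 0.1655] tool_rot: [-3.141, -0.001, -0.097] force: [0.8, 0.2, 1.9] grip_width: 0.0003 
clock: 37.45 position: [0.5092, -0.2068, 0.165] tool_rot: [-3.141, -0.001, -0.097] force: [1.5, 0.1, 2.0] grip_width: -0.0
```

```bash
for i in 1 2 3; do python3 -m handwheel '[{"offset":[0,0,0.5],"rot":[0,0,0],"claw":-1},{"offset":[0,0,0],"rot":[0,0,0],"claw":-1}]' 20| tr '\n' ' '; echo; done
```

```text
clock: 37.65 position: [0.5092, -0.2069, 0.1645] tool_rot: [-3.141, -0.001, -0.097] force: [1.7, -1.1, 1.8] grip_width: -0.0001 
clock: 37.85 position: [0.5093, -0.2069, 0.1641] tool_rot: [-3.141, -0.001, -0.097] force: [2.2, 0.7, 4.3] grip_width: 0.0 
clock: 38.05 position: [0.5094, -0.2069, 0.1637] tool_rot: [-3.141, -0.001, -0.097] force: [-0.2, -0.5, 6.5] grip_width: 0.0
```

```bash
python3 -m handwheel '[{"offset":[0,0,0.4],"rot":[0,0,0],"claw":-1},{"offset":[0,0,0],"rot":[0,0,0],"claw":-1},{"offset":[0,0,0],"rot":[0,0,0],"claw":-1}]' 20; python3 -c "
from h import *
st()"; python3 -m handwheel '[{"offset":[0,0,-3],"rot":[0,0,0],"claw":-1},{"offset":[0,0,-15],"rot":[0,0,0],"claw":-1},{"offset":[0,0,-30],"rot":[0,0,0],"claw":-1},{"offset":[-15,0,-30],"rot":[0,0,0],"claw":-1},{"offset":[-25,0,-20],"rot":[0,0,0],"claw":0},{"offset":[-20,0,0],"rot":[0,0,0],"claw":0.5},{"offset":[0,0,0],"rot":[0,0,0],"claw":0.5},{"offset":[0,0,0],"rot":[0,0,0],"claw":0.5}]' 20
python3 - <<'E'
from h import *
st(); f=imaging.grab_frame('wrist'); save(f,'w26'); P=cloud(f); fit(P,.128,.138,'blocktop',cx=.497,cy=-.205,x=.05,y=.03)
q=P.reshape(-1,3); k=(q[:,2]>.139)&(q[:,2]<.165)&(abs(q[:,0]-.5)<.04)&(abs(q[:,1]+.2055)<.005); q=q[k]
for lo in np.arange(.47,.54,.006):
    kk=(q[:,0]>=lo)&(q[:,0]<lo+.006)
    if kk.sum()>3: print('x',round(lo,3),'z top',np.percentile(q[kk,2],[50,90]).round(4))
side('s26',(110,220,240,360)); f=imaging.grab_frame('top'); save(f,'t26')
E
```

```text
clock: 38.35
position: [0.5094, -0.2069, 0.1634]
tool_rot: [-3.141, -0.001, -0.097]
force: [0.5, 0.5, 8.2]
grip_width: 0.0003
t 38.35 pos [ 0.5094 -0.2069  0.1634] rpy [-3.141e+00 -1.000e-03 -9.700e-02] F [0.5 0.5 8.2] w 0.0003 q [ 0.26  0.52  0.03  1.88 -0.02  0.74 -1.37]
clock: 39.15
position: [0.4494, -0.201, 0.2612]
tool_rot: [-3.141, -0.001, -0.097]
force: [0.2, 0.7, 0.1]
grip_width: 0.058
t 39.15 pos [ 0.4494 -0.201   0.2612] rpy [-3.141e+00 -1.000e-03 -9.700e-02] F [0.2 0.7 0.1] w 0.058 q [ 0.27  0.3   0.04  1.93 -0.02  0.91 -1.35]
blocktop 1808 z med 0.1331 rect c [ 496.9 -205.2] size [40.1 51. ] ang 85.0
x 0.47 z top [0.1445 0.1458]
x 0.476 z top [0.1458 0.1467]
x 0.482 z top [0.145  0.1458]
x 0.488 z top [0.1451 0.1459]
x 0.494 z top [0.145  0.1458]
x 0.5 z top [0.1452 0.146 ]
x 0.506 z top [0.145  0.1459]
x 0.512 z top [0.1454 0.1466]
x 0.518 z top [0.1459 0.1468]
x 0.524 z top [0.146 0.147]
x 0.53 z top [0.1444 0.1449]
```

View pics/s26.png

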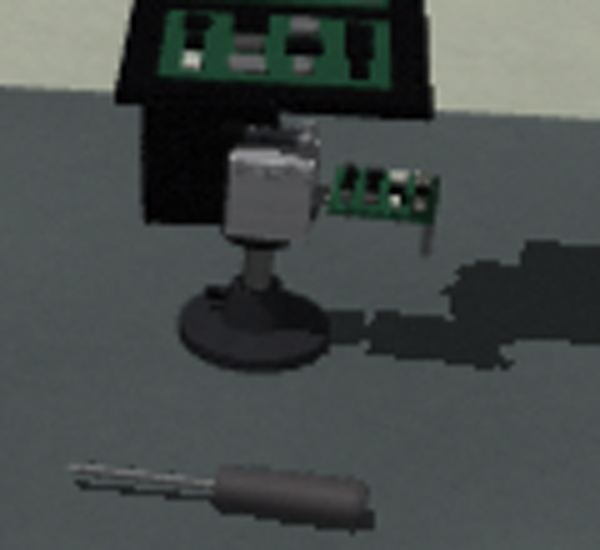

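View pics/w26.png

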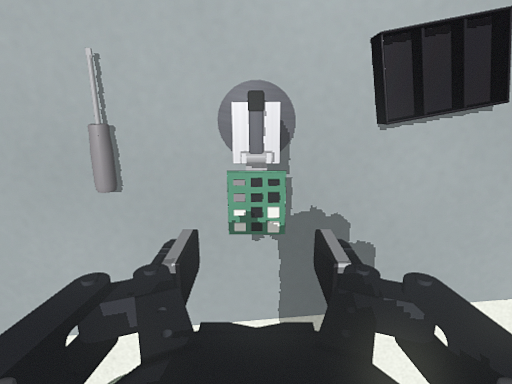

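View pics/t26.png

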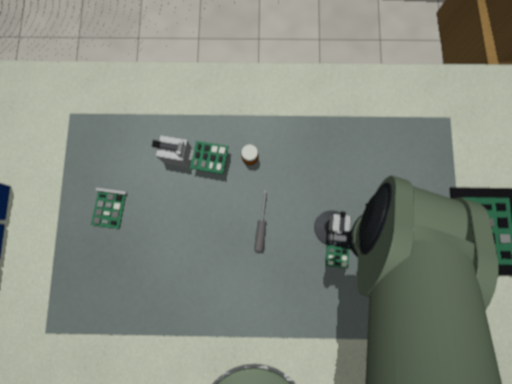

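The lever's top is level along its length (z 0.145–0.147), so it is flat at its stop. The holder hasn't moved and the bystanders are where they were. Handing in.

```bash
python3 -c "
from h import *
st(); print(bot.job_done())"
```

```text
t 39.3 pos [ 0.4499 -0.201   0.2607] rpy [-3.141  0.    -0.097] F [-0.5 -0.5 -0.5] w 0.0637 q [ 0.27  0.3   0.04  1.93 -0.02  0.91 -1.35]
the job is handed in; nothing more can be done
None
```

The smaller holder is mounted on the stand with its lever locked down, and I handed the job in at 39.3 s of the 72 s allowed.

**What I did**
1. **Lever up:** I raised the lever to about 2.03 rad while the holder stood on the bench.
2. **Lowering:** I gripped the block's flat sides and lowered it level (within about 0.5°) over the ball. First contact with the collar came at underside z ≈ 0.082 m, matching the camera estimate.
3. **Release:** I let go only once the stand carried the full weight.
4. **Locking:** I pushed the lever over with shut fingers, using about 2 N, then pressed it to its stop with about 8 N.

**Last checks**
- **Lever:** its top is level along its length (z 0.145–0.147 m), so it is flat at the stop.
- **Holder:** the block top stayed level at z 0.133 m after locking, so the holder is fully home.
- **Gripper:** it was open, about 0.1 m clear of the holder, and reading no force.
- **Bystanders:** the jar, driver and spare board look unmoved in the top view. The tray was hidden by the arm there, but the wrist view shows it standing as before.

**What went wrong**
- While raising the lever, the holder slid about 4 cm on the bench because my first light pinch dragged it. I finished the lift by tilting the tool with the lever instead.
- During that lift I briefly pressed the holder onto the bench with about 20 N. The stand was not involved.

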